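Scoop the coaster out of the dice pen

ROBOT

A 6-joint arm with a two-finger parallel gripper is mounted at the origin on the work surface. World frame = base frame: x ahead of the robot, y to its left, z up, the work surface at z = 0. Lengths are in mm, angles in rad, forces in N, time in s.
With the tool pointing down it reaches from about 375 to 825 mm from the base axis. Payload 5.5 kg.
Tool frame: the origin (TCP) lies midway between the tips of the shut fingers; the grasp point (between the pads) lies 19 mm behind it; z points along the fingers, y is the line along which they close (so a half turn about z gives the same grasp; the last joint's range is limited). The gripper opens to 85 mm and grips with 20 to 120 N. Pads are 22 mm wide; open, the fingers measure 114 mm over their backs; the gripper's body (76 mm by 85 mm) begins 54 mm behind the grasp point. The pads swing forward as they close: fully open they stand 13 mm farther back than shut.
Start: joints at [-1.344, 0.314, -0.047, 1.21, 0, 1.571], TCP at [134.913, -584.631, 231.299] pointing down, gripper open.
Joint ranges: [-2.67, 2.67], [-0.69, 1.73], [-1.03, 1.25], [-2.08, 2.16], [-1.42, 1.45], [-3.14, 3.14]. Speed limits (rad/s): [2.39, 2.39, 3.01, 3.14, 3.14, 3.14].

INTERFACE

Orientations are given as [roll, pitch, yaw] about the fixed x, y, z axes, in that order (R = Rz(yaw) Ry(pitch) Rx(roll)).
In Python, from station import manip gives the robot as it stands.
- The arm moves only by the tool send_rows, never from a script. Its argument "targets" is a list of rows, each an object with "delta_pos": the shift along the tool's x, y, z in mm, a list of three; "rotation": the turn, a rotation vector about the tool's x, y, z in rad, a list of three. A call has 1 to 12 rows; each row shifts and turns the commanded pose from where the row before left it, along the tool's axes as they then stand; what a row does not reach is not made up. A row lasts 1/10 s, in which the tool goes at most 50 mm and 8.59 degrees, less where a joint would pass 70% of its speed; a pose out of reach is approached as far as the arm can. A call is refused whole if a number of a shift passes 50 or a number of a turn 0.15, either way. A call with a gripper value outside its range is refused whole. "fingers" is the closure, from 0 (fully open) to 1 (shut), set as the call begins (left out, the last holds). The fingers move at their own pace and stop on an object; "newtons" is the grip in N (left out, the last holds). Time passes only in rows, so rows that do not move let the fingers close. It gives the time, the measured TCP pose, the force, the opening and the grip force at its end, in the units of the state.
- manip.state(): the state, without advancing time (a new reading comes with each control period).
- manip.camera(name): name is "scene" or "top" or "wrist"; returns a dict with "pixels" (420x560x3 uint8, blue, green, red), "z_map" (420x560 float32, mm along the optical axis (not along the pixel's ray), 0 where there is no reading), "intrinsics" (3x3 intrinsics, pixels), "world_to_cam" (4x4, takes a point from world to camera coordinates); the wrist camera has in their place "T_tool_cam" (4x4, takes a point from camera to tool coordinates, whose origin is the TCP and whose axes are the flange's). Camera axes: x right, y down, z forward; pixel columns grow to the right and rows downward; lengths in mm; the calibration is good to about 2 mm. A picture is of the moment at which its call begins: read the wrist's pose just before it.
- manip.job_done(): hands the job in; it is judged then, once.
Trained networks look in a picture, given as the dict that the camera call returned (one of the last four; its "shot" number tells which), for a name from the list of things; names that differ only in an ending like _2 or _b are one class to them, and where a whole thing is asked for, a point or a joint stands for the part that bears it (a point fixed in the world has none). Each returns a list of dicts, best first, with "conf" (0 to 1); they miss things now and then, are a little off and sometimes report something else, mostly with a low value. They report only what shows in the picture. A call takes as long as a camera call. They do not tell look-alikes from the thing itself.
- manip.outline_of(picture, target): "pixels" (420x560 bool, what is visible of it) and "bbox" ([left, top, right, bottom] in pixels, round what is visible of it).
The state is a dict: "time": time; "joint_positions": joint angles; "joint_velocities": joint speeds; "effort": joint torques, N m; "eef_pos": TCP position; "tcp_rot": TCP orientation; "force": force on the tool from outside, world axes, zero at the start; "moment": the same for the moment, N m; "grip_width": finger opening in mm; "grasp_force": force on a finger pad.
Only numpy, scipy, OpenCV 4.12 (cv2) and the standard library are available. Lean on these libraries where they do the work, as an engineer would, in place of code of your own. Each camera call takes 0.05 s, during which the arm holds its last target. There are 200 camera calls.

TASK

Slide the gate of the dice pen fully open, then slip the spatula under the sandstone coaster inside and lift it out on the blade, never touching the coaster with the fingers. Leave the coaster lying flat on the middle of the two-rail stand, then lay the spatula flat on the marble again, about where you found it, and let go. Leave the gate open and do not shift the owl, die, bell token, pawn, mug or dice bowl.

Things in the scene. Friction and masses are not known exactly. Their poses are not given: they have to be found in the camera images.
- pen_origin (a point): Centre of the fixed wooden dice pen, on the marble; 174 mm (x) by 320 mm (y), walls 30 mm high. No floor: the marble (height 0) runs through. x points from doorway to back wall (inner face at x = +75 mm), y to the left end (inner faces at y = +-150). Doorway in the front wall (x = -80 to -70) from y = -65 to +65 mm, no threshold.
- light_bar (a point): Middle of the underside of a fixed light bar over the pen's front (pen x = -80 to -50, y = -160 to +160 mm), 190 mm above the marble, top 215 mm; carried by arms along both ends from posts at the back corners. A hand pointing straight down does not fit at the gate: lean it 30 to 40 degrees, the hand's body towards the front (pen -x).
- gate (a joint): Opening of the pen's wooden gate in m: 0 closed, 0.130 fully open (stop). The gate slides along the pen's -y on the outside of the front wall, about 1 N of friction, stays where left. Board 140 mm long, 12 mm thick (x = -95 to -83 mm in the pen), top at 43 mm.
- gate_knob (a point): Grip point on the gate's upright dark knob, 70 mm above the marble. The knob stands on the middle of the gate's top edge, 16 mm wide along y, 14 mm along x, its top at 88 mm.
- coaster: Round sandstone coaster, 92 mm diameter, 8 mm thick, about 0.12 kg; origin at the centre of its underside. The underside is bevelled: flat to radius 40 mm, rising to 4 mm height at the rim. Loose on the marble behind the doorway; pushed, it slides to the back wall (centre then at pen x = +29 mm), and the blade can go under.
- spatula: Loose steel spatula, 0.10 kg, lying flat on the marble. Origin at the centre of the blade's underside; x points to the blade's front edge, z up. Blade 90 mm (x = -45 to +45) by 42 mm by 2 mm. From the blade's back edge a dark wooden handle rises backwards at 55 degrees, its middle line from x = -47, z = 17 mm to x = -104, z = 99 mm, 14 mm wide along y and 18 mm thick.
- spatula_grip (a point): Grip point on the handle of the spatula: at x = -78.5, z = 62 mm in the spatula's frame.
- stand_seat (a point): Middle of the fixed wooden two-rail stand, at the level of the rails' tops, 32 mm above the marble; x runs along the rails, z up. Two dark rails 120 mm long and 12 mm wide, inner faces at y = +-29 mm, on a base 120 by 90 mm, 6 mm thick. The 58 mm gap is open at both ends, so the blade can sink through it and be drawn out.
- stand: The two-rail stand itself; origin at the centre of its underside, axes as stand_seat.
- owl: Chunky brown ceramic owl, 48 mm wide, 55 mm tall, loose in the pen beside the doorway's path; origin at its underside. Leave it.
- die: Yellow pearlescent die, 20 mm, loose in the pen; origin at its underside. Leave it.
- token: Copper bell-shaped token, 30 mm wide, 24 mm tall, loose in the pen; origin at its underside. Leave it.
- mug: Blue mug, 80 mm wide, 90 mm tall, loose on the marble; origin at its underside. Leave it.
- pawn: Green game pawn, 32 mm wide, 58 mm tall, loose on the marble; origin at its underside. Leave it.
- dicebowl: Dark brown dice bowl, 76 mm wide, 40 mm tall, loose on the marble; origin at its underside. Leave it.
There are look-alikes about, which are no part of the job. What is shaped like the spatula but green is not meant.

How it is judged:
By the outcome, as a careful person would: the job done as asked, in the order asked, and still so for the second after the job is handed in, with the robot touching nothing.
It also fails if it takes over 72 s, if anything falls off the work surface, if the arm or the gripper's body presses on something with over 40 N, if the wrist force passes 120 N, or if a joint passes its speed limit or range.

## Working session

There is one attempt and no reset: what is moved stays moved. The work goes in short steps, Python scripts to look and compute and a tool call to move; the robot and the scene stay as the last step left them, time stands still between calls to the robot, and variables do not carry over. Pictures are saved under pics/ and viewed, at most 10 in all, crops included, and the job is handed in when it is done.

Besides the shell and the picture viewer there is one more tool, called after "Request:" as name(argument=value, ...) on one line, values as JSON. send_rows: Moves the arm, as the interface text tells. Its arguments: {"type":"object","properties":{"targets":{"type":"array"},"fingers":{"type":"number"},"newtons":{"type":"number"}},"required":["targets"]}

```bash
mkdir -p pics; ls; python3 - <<'E'
from station import manip
import cv2,numpy as np
s=manip.state();print(s)
for n in ["scene","top"]:
    p=manip.camera(n);cv2.imwrite(f"pics/{n}0.png",p["pixels"])
    print(n,p["intrinsics"].tolist(),np.round(p["world_to_cam"],3).tolist())
    for t in ["gate_knob","gate","coaster","spatula","stand","owl","die","token","mug","pawn","dicebowl"]:
        for o in manip.outline_of(p,t)[:3]:
            m=o["pixels"]&(p["z_map"]>0);v,u=np.nonzero(m);z=p["z_map"][m]
            K=p["intrinsics"];c=np.stack([(u-K[0,2])/K[0,0]*z,(v-K[1,2])/K[1,1]*z,z,np.ones_like(z)])
            w=(np.linalg.inv(p["world_to_cam"])@c)[:3]
            print(t,round(o["conf"],2),o["bbox"],m.sum(),"med",np.median(w,1).round() if m.any() else 0,"max z",w[2].max().round() if m.any() else 0)
E
```

```text
pics
{'time': 0.0, 'joint_positions': array([-1.34398936e+00,  3.14230514e-01, -4.80857868e-02,  1.21019179e+00,
       -4.61170667e-05,  1.57078926e+00]), 'joint_velocities': array([-0.00115082, -0.00061135, -0.00024948, -0.00149245,  0.00060624,
       -0.00021933]), 'effort': array([ 1.79961000e-03, -5.39597404e+01,  3.39744473e+01,  1.94377347e-02,
        6.34169487e-05, -5.40892046e-06]), 'eef_pos': array([ 134.77523362, -584.07222953,  230.42892876]), 'tcp_rot': array([-3.13988088e+00,  4.61049022e-05,  2.26814115e-01]), 'force': array([-0.11486011,  0.13754921,  0.22203442]), 'moment': array([-0.02219894, -0.00014122, -0.00418239]), 'grasp_force': 0.0, 'grip_width': 85.03146918182102}
scene [[411.56748130339275, 0.0, 286.3822842057581], [0.0, 411.56748130339275, 211.11699830678293], [0.0, 0.0, 1.0]] [[-0.161, 0.987, 0.019, 258.354], [0.716, 0.13, -0.686, -247.121], [-0.679, -0.097, -0.727, 1685.186], [0.0, 0.0, 0.0, 1.0]]
gate_knob 0.71 [312.5, 245.4, 358.8, 265.2] 477 med [573. -20.  34.] max z 89.0
gate 0.83 [309.7, 241.3, 357.4, 265.7] 554 med [573. -19.  31.] max z 90.0
c
[... 1269 characters left out ...]

spatula 0.6 [324.3, 255.3, 343.7, 294.6] 303 med [ 320. -385.    3.] max z 109.0
spatula 0.51 [310.3, 208.1, 336.4, 231.6] 288 med [ 515. -354.    1.] max z 78.0
stand 0.7 [109.0, 198.3, 151.7, 230.6] 755 med [535. 385.   7.] max z 43.0
token 0.49 [225.7, 166.0, 246.1, 187.2] 415 med [680.  -8.   8.] max z 20.0
mug 0.71 [296.9, 153.8, 324.8, 180.5] 432 med [ 707. -310.   18.] max z 98.0
pawn 0.64 [340.7, 192.1, 349.0, 199.1] 60 med [ 595. -436.   44.] max z 57.0
pawn 0.41 [111.0, 199.3, 150.6, 234.3] 757 med [535. 385.   7.] max z 43.0
pawn 0.22 [301.8, 210.8, 335.5, 236.1] 309 med [ 508. -347.    2.] max z 109.0
dicebowl 0.62 [133.0, 164.7, 149.7, 182.9] 304 med [692. 341.  19.] max z 50.0
```

```bash
python3 - <<'E'
import cv2
a=cv2.imread("pics/scene0.png")[130:340,200:510];b=cv2.imread("pics/top0.png")[135:310,90:370]
cv2.imwrite("pics/a.png",cv2.resize(a,(800,542),interpolation=cv2.INTER_CUBIC));cv2.imwrite("pics/b.png",cv2.resize(b,(800,500),interpolation=cv2.INTER_CUBIC))
E
```

```text
(no output)
```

View pics/a.png

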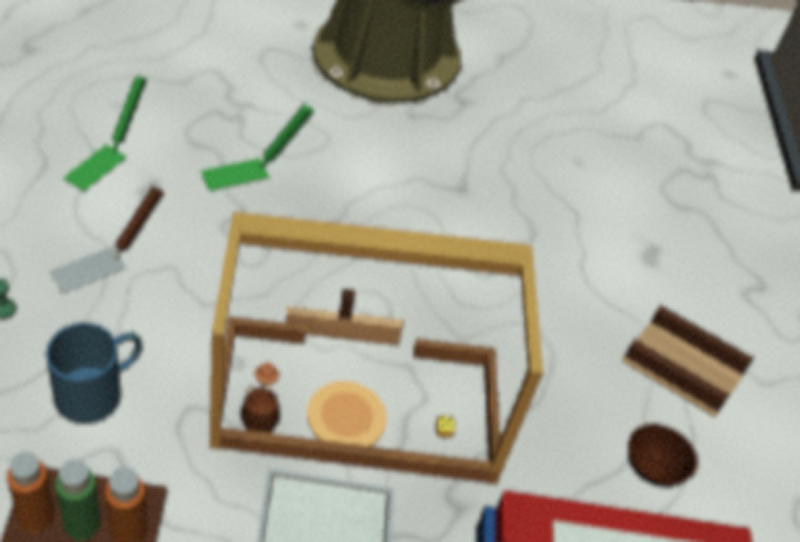

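View pics/b.png

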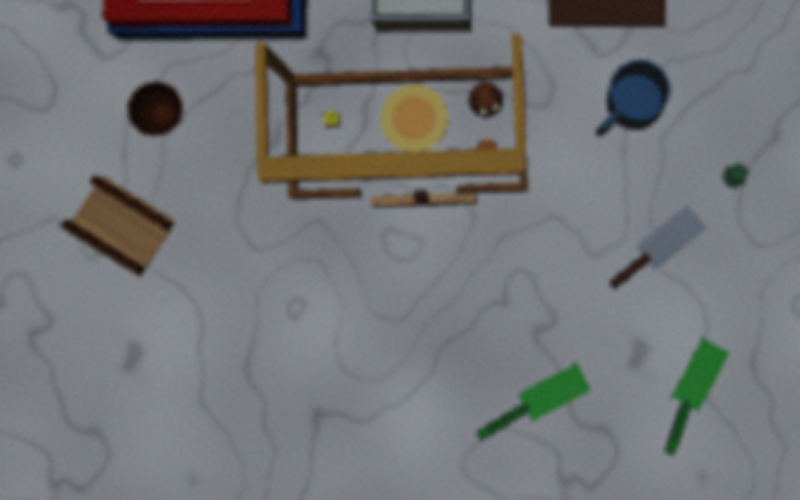

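```bash
cat > h.py <<'E'
from station import manip
import cv2,numpy as np
from scipy.spatial.transform import Rotation as Ro
def cloud(p,T=None):
    z=p["z_map"].astype(float);v,u=np.indices(z.shape);K=p["intrinsics"]
    c=np.stack([(u-K[0,2])/K[0,0]*z,(v-K[1,2])/K[1,1]*z,z,np.ones_like(z)],-1)
    T=np.linalg.inv(p["world_to_cam"]) if T is None else T
    w=(c@T.T)[...,:3];w[z<=0]=np.nan;return w
def tcp():
    s=manip.state();return s,s["eef_pos"],Ro.from_euler("xyz",s["tcp_rot"])
def wrist():
    s,p0,R0=tcp();T=np.eye(4);T[:3,:3]=R0.as_matrix();T[:3,3]=p0
    p=manip.camera("wrist");return p,T@p["T_tool_cam"]
def plan(pos,R,maxp=45,maxr=.14):
    """straight-line move to world TCP pose: n equal rows (tool axes)"""
    s,p0,R0=tcp();pos=np.array(pos,float)
    rv=(R0.inv()*R).as_rotvec();d=R0.inv().apply(pos-p0)
    n=max(1,int(np.ceil(max(np.linalg.norm(d)/maxp,np.linalg.norm(rv)/maxr))))
    print("n",n,"total d",d.round(1),"rv",rv.round(4),"| per-row rot",(rv/n).round(4))
    # first row index rows: translate in rotating frame
    step=Ro.from_rotvec(rv/n);f=R0;out=[]
    for i in range(n):
        out.append(f.inv().apply((pos-p0)/n).round(1).tolist());f=f*step
    print(out)
def fr(yaw): return Ro.from_euler("z",yaw)
def lean(yaw,a,yawflip=0):
    """tool z = sin(a)*fwd - cos(a)*up; tool y = -left"""
    return fr(yaw)*Ro.from_euler("y",-a)*Ro.from_euler("x",np.pi)
E
python3 - <<'E'
from h import *
P={n:manip.camera(n) for n in ["scene","top"]}
for n,p in P.items():
    w=cloud(p);g=p["pixels"].astype(float)
    fl=w.reshape(-1,3);x,y,z=fl.T
    def rect(name,m):
        q=fl[m][:,:2].astype(np.float32)
        if len(q)<5:print(n,name,len(q));return
        r=cv2.minAreaRect(q);print(n,name,len(q),"c",np.round(r[0],1),"wh",np.round(r[1],1),"ang",round(r[2],2),"med",np.median(fl[m],0).round(1))
    inp=(x>500)&(x<850)&(y>-200)&(y<180)
    rect("table",(abs(z)<8)&(x>350)&(x<480)&(abs(y)<100))
    rect("bar",inp&(z>208)&(z<230)); rect("bar front",inp&(z>208)&(z<230)&(x<640))
    rect("walls",inp&(z>24)&(z<36)&(x>560));
    rect("gate",inp&(z>37)&(z<52)&(x<600)); rect("knob",inp&(z>75)&(z<97)&(x<600)&(y>-110)&(y<80))
    st=(abs(x-538)<100)&(abs(y-387)<100)
    rect("rails",st&(z>27)&(z<42)); rect("stand",st&(z>4)&(z<42))
    sp=(abs(x-490)<110)&(abs(y+340)<90)
    rect("handle",sp&(z>12)&(z<115)); 
    b=(g[...,0]-g[...,2]).reshape(-1)
    for t in ["coaster","spatula","stand"]:
        for o in manip.outline_of(p,t)[:3]:
            m=o["pixels"].reshape(-1)&np.isfinite(z); rect(t,m); 
            if t=="spatula": rect("  blade",m&(z<7)&(z>-5)); print("   col",np.median(g.reshape(-1,3)[m],0))
E
```

```text
scene table 923 c [ 4.147e+02 -4.000e-01] wh [198.4 129.7] ang 89.73 med [446.5   1.8  -1.2]
scene bar 1468 c [659.4   0.9] wh [169.2 320.6] ang 1.51 med [601.3   6.5 213.8]
scene bar front 1136 c [ 6.06e+02 -3.00e-01] wh [ 66.9 320.5] ang 0.15 med [595.9   3.8 213.7]
scene walls 1053 c [710.    1.1] wh [280.3 320.7] ang 0.76 med [720.9   2.9  28.8]
scene gate 172 c [568.5 -24.2] wh [ 16.6 136.9] ang 1.73 med [571.  -21.3  41.3]
scene knob 34 c [570.3 -23.7] wh [15.8 15.2] ang 6.76 med [571.9 -23.6  85.4]
scene rails 315 c [538.9 387.6] wh [120.6  87.4] ang 59.26 med [542.1 388.3  30.5]
scene stand 978 c [534.1 421.2] wh [218.7 151.8] ang 56.45 med [539.9 387.5  17.8]
scene handle 176 c [ 521.8 -350.8] wh [ 17.9 219.7] ang 40.61 med [ 475.7 -294.5   62.3]
scene spatula 458 c [ 492.2 -330.5] wh [ 54.9 163.3] ang 46.59 med [ 499.9 -332.1    2.8]
scene   blade 284 c [ 492.2 -330.5] wh [ 54.9 163.3] ang 46.59 med [ 519.2 -354.8    1. ]
   col [160. 162. 151.]
scene spatula 333 c [ 263.  -372.5] wh [ 69.6 239.7] ang 77.72 med [ 309.9 -375.8    3. ]
scene   blade 202 c [ 261.7 -378.5] wh [
[... 1169 characters left out ...]
.4 med [680.3  -7.4   6.7]
top spatula 285 c [ 302.4 -375.7] wh [ 37.5 153.4] ang 62.3 med [ 320.1 -385.5    2.9]
top   blade 174 c [ 332.4 -391.6] wh [37.5 85.6] ang 62.58 med [ 335.2 -391.6    0.7]
   col [ 44. 107.  35.]
top spatula 312 c [ 295.1 -169. ] wh [ 42.2 148.5] ang 28.54 med [ 302.4 -183.2    2.7]
top   blade 210 c [ 309.7 -194.7] wh [41.  89.4] ang 28.54 med [ 309.7 -194.5    0.7]
   col [ 45. 109.  37.]
top spatula 329 c [ 377.  -704.1] wh [154.2  45.3] ang 57.33 med [ 364.  -722.8    3. ]
top   blade 219 c [ 360.9 -730.2] wh [93.4 44.9] ang 54.64 med [ 359.7 -733.5    1.4]
   col [ 39. 101.  31.]
top stand 729 c [535.3 389.3] wh [126.7  92.8] ang 59.01 med [534.9 385.6   7. ]
```

```bash
python3 - <<'E'
from h import *
R=lean(np.radians(1.5),np.radians(35))
print(R.apply([[1,0,0],[0,1,0],[0,0,1]]).round(2))
plan([515,-26,145],R,48)
E
```

```text
[[ 0.82  0.02  0.57]
 [ 0.03 -1.    0.  ]
 [ 0.57  0.02 -0.82]]
n 15 total d [ 495.9 -458.8   86.3] rv [-0.0614  0.6088  0.1943] | per-row rot [-0.0041  0.0406  0.013 ]
[[33.1, -30.6, 5.8], [32.4, -31.0, 7.0], [31.7, -31.5, 8.1], [30.9, -31.9, 9.3], [30.1, -32.4, 10.4], [29.3, -32.8, 11.5], [28.3, -33.2, 12.5], [27.4, -33.6, 13.5], [26.4, -34.0, 14.4], [25.3, -34.4, 15.3], [24.2, -34.8, 16.2], [23.1, -35.2, 17.0], [21.9, -35.6, 17.8], [20.7, -35.9, 18.5], [19.5, -36.2, 19.2]]
```

Request:
send_rows(targets=[{"delta_pos":[33,-31,6],"rotation":[-0.004,0.04,0.013]},{"delta_pos":[32,-31,7],"rotation":[-0.004,0.04,0.013]},{"delta_pos":[32,-31,8],"rotation":[-0.004,0.04,0.013]},{"delta_pos":[31,-32,9],"rotation":[-0.004,0.04,0.013]},{"delta_pos":[30,-32,10],"rotation":[-0.004,0.04,0.013]},{"delta_pos":[29,-33,12],"rotation":[-0.004,0.04,0.013]},{"delta_pos":[28,-33,13],"rotation":[-0.004,0.04,0.013]},{"delta_pos":[27,-34,14],"rotation":[-0.004,0.04,0.013]},{"delta_pos":[26,-34,14],"rotation":[-0.004,0.04,0.013]},{"delta_pos":[25,-34,15],"rotation":[-0.004,0.04,0.013]},{"delta_pos":[24,-35,16],"rotation":[-0.004,0.04,0.013]},{"delta_pos":[23,-35,17],"rotation":[-0.004,0.04,0.013]}], fingers=0)

```text
time: 2.8
eef_pos: [437.5, -137.3, 161.0]
tcp_rot: [3.131, -0.485, 0.069]
force: [0.4, -0.7, 0.1]
grip_width: 85.2
grasp_force: 0.0
```

Request:
send_rows(targets=[{"delta_pos":[22,-35.5,18],"rotation":[-0.004,0.04,0.013]},{"delta_pos":[20.5,-36,18.5],"rotation":[-0.004,0.04,0.013]},{"delta_pos":[19.5,-36,19],"rotation":[-0.004,0.04,0.013]},{"delta_pos":[0,0,0],"rotation":[0,0,0]},{"delta_pos":[0,0,0],"rotation":[0,0,0]}])

```text
time: 3.3
eef_pos: [512.0, -25.5, 142.1]
tcp_rot: [-3.141, -0.601, 0.029]
force: [0.5, 0.2, 0.4]
grip_width: 85.4
grasp_force: 0.0
```

```bash
python3 - <<'E'
from h import *
p,T=wrist();cv2.imwrite("pics/w1.png",p["pixels"]);w=cloud(p,T);fl=w.reshape(-1,3);x,y,z=fl.T
s,p0,R0=tcp();print(s["time"],p0.round(1),np.degrees(s["tcp_rot"]).round(2))
def rect(name,m):
    q=fl[m][:,:2].astype(np.float32)
    if len(q)<5:print(name,len(q));return
    r=cv2.minAreaRect(q);print(name,len(q),np.round(r[0],1),np.round(r[1],1),round(r[2],2),"med",np.median(fl[m],0).round(1))
rect("knob",(z>72)&(z<95)&(x>540)&(x<610)&(abs(y+24)<60))
rect("gatetop",(z>38)&(z<47)&(x>540)&(x<610)&(abs(y)<110))
for t in ["gate_knob","coaster","owl","token","die"]:
    for o in manip.outline_of(p,t)[:2]:
        m=o["pixels"].reshape(-1)&np.isfinite(z);print(round(o["conf"],2));rect(t,m)
plan([577,-24,57],lean(np.radians(1.5),np.radians(35)))
E
```

```text
3.35 [512.1 -26.8 142.4] [-179.99  -34.43    1.53]
knob 459 [565.6 -20.6] [13.8 15.5] 2.64 med [563.7 -20.9  86.9]
gatetop 1945 [565.6 -21.1] [ 12.6 139.6] 1.84 med [565.2 -24.1  42.1]
0.6
gate_knob 3732 [578.3 -20.6] [ 40.1 139.4] 1.63 med [561.8 -21.7  41.7]
0.72
owl 727 [ 687.5 -100. ] [43.5 21.5] 76.38 med [682.5 -98.5  24.7]
0.55
token 573 [ 635.2 -102.7] [28.7 26.3] 67.01 med [ 632.1 -100.5    8.4]
0.85
die 459 [681.  105.2] [28.1 18.7] 5.69 med [673.5 102.8  18.1]
n 3 total d [  4.5  -3.1 107.4] rv [ 0.0015  0.0084 -0.0028] | per-row rot [ 0.0005  0.0028 -0.0009]
[[1.5, -1.0, 35.8], [1.4, -1.0, 35.8], [1.3, -1.0, 35.8]]
```

View pics/w1.png

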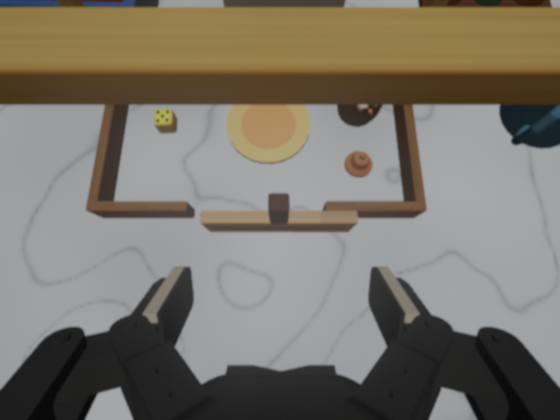

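Request:
send_rows(targets=[{"delta_pos":[1.5,-2,35.5],"rotation":[0,0.003,0]},{"delta_pos":[1.5,-2,35.5],"rotation":[0,0.003,0]},{"delta_pos":[1,-2,35.5],"rotation":[0,0.003,0]},{"delta_pos":[0,0,0],"rotation":[0,0,0]}])

```text
time: 4.0
eef_pos: [576.3, -20.4, 53.3]
tcp_rot: [-3.14, -0.602, 0.023]
force: [-1.2, -0.1, 0.3]
grip_width: 85.6
grasp_force: 0.0
```

Request:
send_rows(targets=[{"delta_pos":[0,0,0],"rotation":[0,0,0]},{"delta_pos":[0,0,0],"rotation":[0,0,0]},{"delta_pos":[0,0,0],"rotation":[0,0,0]},{"delta_pos":[0,0,0],"rotation":[0,0,0]},{"delta_pos":[0,0,0],"rotation":[0,0,0]},{"delta_pos":[0,0,0],"rotation":[0,0,0]},{"delta_pos":[0,0,0],"rotation":[0,0,0]},{"delta_pos":[0,0,0],"rotation":[0,0,0]}], fingers=1, newtons=30)

```text
time: 4.8
eef_pos: [578.0, -19.8, 59.8]
tcp_rot: [-3.141, -0.612, 0.026]
force: [-7.9, -1.6, 13.0]
grip_width: 15.6
grasp_force: 34.9
```

Request:
send_rows(targets=[{"delta_pos":[0,5,-4],"rotation":[0,0,0]},{"delta_pos":[0,12,0],"rotation":[0,0,0]},{"delta_pos":[0,15,0],"rotation":[0,0,0]},{"delta_pos":[0,15,0],"rotation":[0,0,0]},{"delta_pos":[0,15,0],"rotation":[0,0,0]},{"delta_pos":[0,15,0],"rotation":[0,0,0]},{"delta_pos":[0,15,0],"rotation":[0,0,0]},{"delta_pos":[0,9,0],"rotation":[0,0,0]},{"delta_pos":[0,5,0],"rotation":[0,0,0]},{"delta_pos":[0,0,0],"rotation":[0,0,0]},{"delta_pos":[0,0,0],"rotation":[0,0,0]}])

```text
time: 5.9
eef_pos: [578.5, -126.0, 61.7]
tcp_rot: [-3.141, -0.61, 0.026]
force: [10.0, -1.4, -10.6]
grip_width: 15.2
grasp_force: 33.0
```

Request:
send_rows(targets=[{"delta_pos":[0,2,0],"rotation":[0,0,0]},{"delta_pos":[0,2,0],"rotation":[0,0,0]},{"delta_pos":[0,2,0],"rotation":[0,0,0]},{"delta_pos":[0,0,0],"rotation":[0,0,0]}])

```text
time: 6.3
eef_pos: [578.7, -130.5, 61.8]
tcp_rot: [-3.139, -0.61, 0.027]
force: [8.7, 3.6, -9.7]
grip_width: 15.1
grasp_force: 33.2
```

Request:
send_rows(targets=[{"delta_pos":[0,2,0],"rotation":[0,0,0]},{"delta_pos":[0,2,0],"rotation":[0,0,0]},{"delta_pos":[0,0,0],"rotation":[0,0,0]},{"delta_pos":[0,0,0],"rotation":[0,0,0]}])

```text
time: 6.7
eef_pos: [578.7, -130.7, 61.7]
tcp_rot: [-3.132, -0.611, 0.028]
force: [8.6, 15.1, -4.4]
grip_width: 15.3
grasp_force: 33.8
```

Request:
send_rows(targets=[{"delta_pos":[0,-3,0],"rotation":[0,0,0]},{"delta_pos":[0,0,0],"rotation":[0,0,0]}])

```text
time: 6.9
eef_pos: [578.7, -130.6, 61.8]
tcp_rot: [-3.138, -0.61, 0.027]
force: [8.6, 5.7, -8.0]
grip_width: 15.4
grasp_force: 33.3
```

Request:
send_rows(targets=[{"delta_pos":[0,0,0],"rotation":[0,0,0]},{"delta_pos":[0,0,0],"rotation":[0,0,0]},{"delta_pos":[0,0,0],"rotation":[0,0,0]},{"delta_pos":[0,0,0],"rotation":[0,0,0]},{"delta_pos":[0,0,0],"rotation":[0,0,0]},{"delta_pos":[0,0,-20],"rotation":[0,0,0]},{"delta_pos":[0,0,-35],"rotation":[0,0,0]},{"delta_pos":[0,0,-45],"rotation":[0,0,0]},{"delta_pos":[0,0,0],"rotation":[0,0,0]},{"delta_pos":[0,0,0],"rotation":[0,0,0]}], fingers=0)

```text
time: 7.9
eef_pos: [521.6, -134.8, 145.2]
tcp_rot: [3.14, -0.612, 0.026]
force: [0.1, -0.9, 0.2]
grip_width: 85.6
grasp_force: 0.0
```

```bash
python3 - <<'E'
from h import *
p,T=wrist();cv2.imwrite("pics/w2.png",p["pixels"]);w=cloud(p,T);fl=w.reshape(-1,3);x,y,z=fl.T
s,p0,R0=tcp();print(s["time"],p0.round(1),np.degrees(s["tcp_rot"]).round(2))
def rect(name,m):
    q=fl[m][:,:2].astype(np.float32)
    if len(q)<5:print(name,len(q));return
    r=cv2.minAreaRect(q);print(name,len(q),np.round(r[0],1),np.round(r[1],1),round(r[2],2),"med",np.median(fl[m],0).round(1))
rect("knob",(z>72)&(z<95)&(x>540)&(x<610)&(abs(y+130)<60))
rect("gatetop",(z>38)&(z<47)&(x>540)&(x<610)&(y<0)&(y>-230))
wt=(z>26)&(z<35)&(x>570)&(x<600)
rect("frontwall L",wt&(y>40)&(y<170));rect("frontwall R",wt&(y<-70)&(y>-170))
for t in ["coaster","owl"]:
    for o in manip.outline_of(p,t)[:1]: rect(t,o["pixels"].reshape(-1)&np.isfinite(z))
# spatula model fit from scene+top handle points
from scipy.optimize import least_squares
H=[]
for n in ["scene","top"]:
    q=manip.camera(n);ww=cloud(q)
    o=[o for o in manip.outline_of(q,"spatula") if np.hypot(*(np.nanmedian(ww[o["pixels"]],0)[:2]-[500,-335]))<60]
    if not o:continue
    a=ww[o[0]["pixels"]];a=a[np.isfinite(a).all(1)];hd=a[(a[:,2]>15)&(a[:,2]<100)];bl=a[(a[:,2]<8)&(a[:,2]>-6)]
    f=lambda v,h=hd:np.concatenate([(lambda d:[d[0]*np.cos(v[2])+d[1]*np.sin(v[2])+47+(h[:,2]-17)*57/82,-d[0]*np.sin(v[2])+d[1]*np.cos(v[2])])(h[:,:2].T-v[:2,None])]).ravel()
    r=least_squares(f,[520,-355,-.85],loss="soft_l1",f_scale=4).x
    print(n,len(hd),len(bl),"handle fit",r[:2].round(1),np.degrees(r[2]).round(1),"blade med",np.median(bl,0).round(1))
E
```

```text
7.95 [ 521.1 -134.4  143.7] [-179.99  -34.96    1.46]
knob 471 [ 569.1 -129.4] [14.6 15.9] 2.13 med [ 567.2 -129.6   86.8]
gatetop 1841 [ 568.5 -129.4] [ 13.  139.5] 2.08 med [ 568.2 -127.    42.1]
frontwall L 722 [575.9  99.2] [ 9.5 67.9] 1.57 med [575.8  98.   29. ]
frontwall R 838 [ 588.  -114.4] [21.1 89. ] 2.32 med [ 582.9 -109.5   29.1]
coaster 3481 [663.1  -6.4] [60.  91.1] 1.88 med [666.2  -6.9   7.4]
owl 349 [ 684.3 -104. ] [14.4 37.9] 6.25 med [ 681.4 -104.8   18.7]
scene 138 242 handle fit [ 525.4 -356.7] -52.2 blade med [ 517.6 -351.8    1.2]
top 53 240 handle fit [ 521.4 -360.9] -51.1 blade med [ 515.9 -354.4    0.7]
```

```bash
python3 - <<'E'
from h import *
plan([430,-245,150],lean(np.radians(-51.5),np.radians(35)),48)
E
```

```text
n 7 total d [-72.  108.8 -60. ] rv [-0.5303  0.0048  0.758 ] | per-row rot [-0.0758  0.0007  0.1083]
[[-10.3, 15.5, -8.6], [-8.5, 17.2, -7.3], [-6.6, 18.5, -6.0], [-4.5, 19.5, -4.6], [-2.3, 20.2, -3.1], [-0.1, 20.5, -1.5], [2.1, 20.4, 0.0]]
```

Request:
send_rows(targets=[{"delta_pos":[-10.5,15.5,-8.5],"rotation":[-0.076,0.001,0.108]},{"delta_pos":[-8.5,17,-7.5],"rotation":[-0.076,0.001,0.108]},{"delta_pos":[-6.5,18.5,-6],"rotation":[-0.076,0.001,0.108]},{"delta_pos":[-4.5,19.5,-4.5],"rotation":[-0.076,0.001,0.108]},{"delta_pos":[-2.5,20,-3],"rotation":[-0.076,0.001,0.108]},{"delta_pos":[0,20.5,-1.5],"rotation":[-0.076,0.001,0.108]},{"delta_pos":[2,20.5,0],"rotation":[-0.076,0.001,0.108]},{"delta_pos":[0,0,0],"rotation":[0,0,0]},{"delta_pos":[0,0,0],"rotation":[0,0,0]}])

```text
time: 9.15
eef_pos: [373.5, -342.3, 153.4]
tcp_rot: [-3.131, -0.608, -0.748]
force: [0.1, 0.0, -0.4]
grip_width: 85.9
grasp_force: 0.0
```

```bash
python3 - <<'E'
from h import *
from scipy.optimize import least_squares
p,T=wrist();cv2.imwrite("pics/w3.png",p["pixels"]);w=cloud(p,T)
s,p0,R0=tcp();print(s["time"],p0.round(1),np.degrees(s["tcp_rot"]).round(2))
for o in manip.outline_of(p,"spatula")[:2]:
    a=w[o["pixels"]];g=p["pixels"][o["pixels"]];print(o["conf"],o["bbox"],np.median(g,0))
    a=a[np.isfinite(a).all(1)];hd=a[(a[:,2]>15)&(a[:,2]<100)];bl=a[(a[:,2]<8)&(a[:,2]>-6)]
    def f(v):
        d=hd[:,:2].T-v[:2,None];return np.concatenate([d[0]*np.cos(v[2])+d[1]*np.sin(v[2])+47+(hd[:,2]-17)*57/82,-d[0]*np.sin(v[2])+d[1]*np.cos(v[2])])
    r=least_squares(f,[520,-355,-.9],loss="soft_l1",f_scale=4).x
    print(len(hd),len(bl),"handle",r[:2].round(1),np.degrees(r[2]).round(1),"blade",cv2.minAreaRect(bl[:,:2].astype(np.float32)),np.median(bl,0).round(1))
E
```

```text
9.2 [ 374.  -341.7  153.4] [-179.37  -34.83  -42.78]
0.93 [478.4, 1.6, 559.8, 89.3] [ 49. 104.  41.]
1447 2009 handle [ 458.7 -589.1] 35691.2 blade ((397.61199951171875, -756.1083984375), (96.09959411621094, 138.544189453125), 54.394195556640625) [ 357.7 -729.3    1.3]
0.81 [311.3, 232.4, 385.2, 367.7] [ 66. 117.  60.]
632 3695 handle [ 339.2 -394.6] -2192.9 blade ((331.5138854980469, -389.105224609375), (43.695613861083984, 92.59127044677734), 61.190189361572266) [ 332.3 -387.5    1.3]
```

View pics/w3.png

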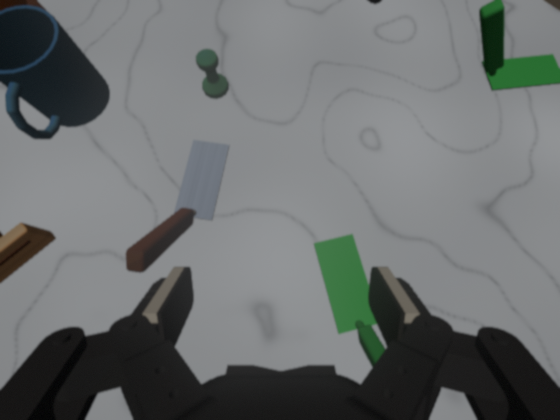

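```bash
python3 - <<'E'
from h import *
s,p0,R0=tcp();print(s["joint_positions"].round(3),p0,np.degrees(s["tcp_rot"]))
w=cloud(manip.camera("wrist"),np.eye(4));
E
```

```text
[-0.747 -0.243 -1.022  0.184  0.012  3.141] [ 374.32987473 -341.27651849  153.44602199] [-179.37281638  -34.82715234  -42.72207913]
```

Request:
send_rows(targets=[{"delta_pos":[0,0,-2],"rotation":[0,0,-0.148]},{"delta_pos":[0,0,0],"rotation":[0,0,-0.148]},{"delta_pos":[0,0,0],"rotation":[0,0,-0.148]},{"delta_pos":[0,0,0],"rotation":[0,0,-0.148]},{"delta_pos":[0,0,0],"rotation":[0,0,-0.148]},{"delta_pos":[0,0,0],"rotation":[0,0,-0.148]},{"delta_pos":[0,0,0],"rotation":[0,0,-0.148]},{"delta_pos":[0,0,0],"rotation":[0,0,-0.148]},{"delta_pos":[0,0,0],"rotation":[0,0,-0.148]},{"delta_pos":[0,0,0],"rotation":[0,0,-0.148]},{"delta_pos":[0,0,0],"rotation":[0,0,-0.148]},{"delta_pos":[0,0,0],"rotation":[0,0,-0.148]}])

```text
time: 10.5
eef_pos: [374.1, -340.0, 155.5]
tcp_rot: [2.542, 0.112, 1.007]
force: [-0.2, 0.2, 0.5]
grip_width: 85.2
grasp_force: 0.0
```

```bash
cat >> h.py <<'E'
def flean(yaw,a): return lean(yaw,a)*Ro.from_euler("z",np.pi)
E
python3 - <<'E'
from h import *
s,p0,R0=tcp();print(s["joint_positions"].round(3),p0.round(1),R0.as_matrix()[:,2].round(2))
plan([430,-245,150],flean(np.radians(-51.5),np.radians(35)),48)
E
```

```text
[-0.745 -0.249 -1.021  0.191  0.011  1.358] [ 374.1 -340.   155.5] [ 0.43 -0.38 -0.82]
n 9 total d [110.1   0.9  -7.6] rv [ 0.0804 -0.069  -1.2313] | per-row rot [ 0.0089 -0.0077 -0.1368]
[[12.2, 0.1, -0.8], [12.1, 1.8, -1.0], [11.7, 3.4, -1.1], [11.2, 4.9, -1.2], [10.4, 6.4, -1.3], [9.4, 7.8, -1.5], [8.2, 8.9, -1.6], [6.9, 10.0, -1.7], [5.5, 10.8, -1.9]]
```

Request:
send_rows(targets=[{"delta_pos":[12,0,-1],"rotation":[0.009,-0.008,-0.137]},{"delta_pos":[12,2,-1],"rotation":[0.009,-0.008,-0.137]},{"delta_pos":[11.5,3.5,-1],"rotation":[0.009,-0.008,-0.137]},{"delta_pos":[11,5,-1],"rotation":[0.009,-0.008,-0.137]},{"delta_pos":[10.5,6.5,-1.5],"rotation":[0.009,-0.008,-0.137]},{"delta_pos":[9.5,8,-1.5],"rotation":[0.009,-0.008,-0.137]},{"delta_pos":[8,9,-1.5],"rotation":[0.009,-0.008,-0.137]},{"delta_pos":[7,10,-1.5],"rotation":[0.009,-0.008,-0.137]},{"delta_pos":[5.5,11,-2],"rotation":[0.009,-0.008,-0.137]},{"delta_pos":[0,0,0],"rotation":[0,0,0]}])

```text
time: 11.5
eef_pos: [431.9, -244.7, 150.4]
tcp_rot: [3.141, 0.612, 2.241]
force: [0.0, 0.6, 0.2]
grip_width: 85.7
grasp_force: 0.0
```

```bash
python3 - <<'E'
from h import *
from scipy.optimize import least_squares
p,T=wrist();cv2.imwrite("pics/w4.png",p["pixels"]);w=cloud(p,T)
s,p0,R0=tcp();print(s["time"],s["joint_positions"].round(3),p0.round(1),np.degrees(s["tcp_rot"]).round(2))
for o in manip.outline_of(p,"spatula")[:3]:
    a=w[o["pixels"]];a=a[np.isfinite(a).all(1)];md=np.median(a,0);print(o["conf"],o["bbox"],md.round(1))
    if np.hypot(*(md[:2]-[495,-330]))>70: continue
    hd=a[(a[:,2]>15)&(a[:,2]<100)];bl=a[(a[:,2]<8)&(a[:,2]>-6)]
    def f(v):
        d=hd[:,:2].T-v[:2,None];return np.concatenate([d[0]*np.cos(v[2])+d[1]*np.sin(v[2])+47+(hd[:,2]-17)*57/82,-d[0]*np.sin(v[2])+d[1]*np.cos(v[2])])
    r=least_squares(f,[520,-355,-.9],loss="soft_l1",f_scale=4).x
    print(len(hd),len(bl),"handle",r[:2].round(1),np.degrees(r[2]).round(1),"blade",cv2.minAreaRect(bl[:,:2].astype(np.float32)),np.median(bl,0).round(1))
E
```

```text
11.55 [-0.298 -0.2   -0.986  0.261 -0.332  0.517] [ 431.4 -245.4  150.5] [179.87  35.06 128.13]
0.83 [0.0, 99.5, 155.4, 182.4] [ 312.1 -372.9    2.2]
0.78 [38.6, 263.3, 109.4, 333.0] [ 391.3 -679.3   26.7]
0.65 [259.8, 178.0, 298.0, 234.2] [ 479.4 -309.7    3.1]
806 953 handle [ 511.  -345.2] -51.5 blade ((518.0590209960938, -354.095703125), (41.83416748046875, 96.47186279296875), 38.392364501953125) [ 508.3 -340.2    2. ]
```

View pics/w4.png

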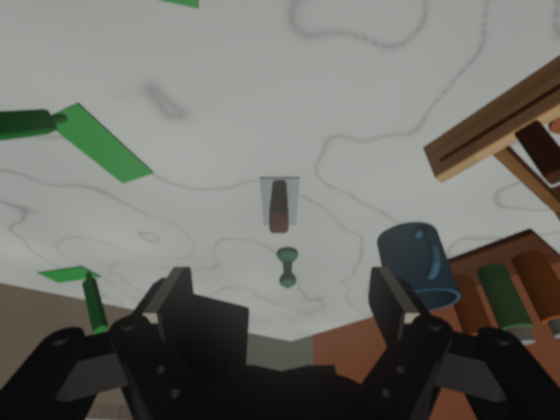

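```bash
python3 - <<'E'
from h import *
y=np.radians(-51.6);a=np.radians(40);R=flean(y,a);t=np.array([476.8,-302.2,47.4])
plan(t-R.apply([0,0,70]),R,30);plan(t,R,30)
E
```

```text
n 2 total d [ 5.9  1.1 56.3] rv [-0.0016 -0.0861 -0.0054] | per-row rot [-0.0008 -0.043  -0.0027]
[[2.9, 0.6, 28.2], [4.1, 0.5, 28.0]]
n 5 total d [ -0.2   1.3 126.1] rv [-0.0016 -0.0861 -0.0054] | per-row rot [-0.0003 -0.0172 -0.0011]
[[-0.0, 0.3, 25.2], [0.4, 0.2, 25.2], [0.8, 0.2, 25.2], [1.3, 0.2, 25.2], [1.7, 0.2, 25.2]]
```

Request:
send_rows(targets=[{"delta_pos":[3,0.6,28],"rotation":[-0.001,-0.043,-0.003]},{"delta_pos":[4,0.5,28],"rotation":[-0.001,-0.043,-0.003]},{"delta_pos":[0,0,20],"rotation":[0,0,0]},{"delta_pos":[0,0,20],"rotation":[0,0,0]},{"delta_pos":[0,0,18],"rotation":[0,0,0]},{"delta_pos":[0,0,12],"rotation":[0,0,0]},{"delta_pos":[0,0,0],"rotation":[0,0,0]},{"delta_pos":[0,0,0],"rotation":[0,0,0]}])

```text
time: 12.4
eef_pos: [491.0, -305.7, 59.3]
tcp_rot: [-3.126, 0.674, 2.24]
force: [0.2, 0.4, 0.2]
grip_width: 85.5
grasp_force: 0.0
```

```bash
python3 - <<'E'
from h import *
y=np.radians(-51.6);a=np.radians(40);R=flean(y,a);t=np.array([476.8,-302.2,47.4])
s,p0,R0=tcp();print(p0.round(1));plan(t,R,30)
E
```

```text
[ 491.  -305.7   59.3]
n 1 total d [16.5 -8.9  2.2] rv [-0.0164 -0.0237 -0.0004] | per-row rot [-0.0164 -0.0237 -0.0004]
[[16.5, -8.9, 2.2]]
```

Request:
send_rows(targets=[{"delta_pos":[5.5,-4.5,1],"rotation":[-0.008,-0.012,0]},{"delta_pos":[5.5,-4.5,1],"rotation":[-0.008,-0.012,0]},{"delta_pos":[5.5,0,0],"rotation":[0,0,0]},{"delta_pos":[0,0,0],"rotation":[0,0,0]}])

```text
time: 12.8
eef_pos: [493.4, -306.1, 54.9]
tcp_rot: [-3.13, 0.679, 2.242]
force: [1.0, -0.6, 0.3]
grip_width: 85.5
grasp_force: 0.0
```

```bash
python3 - <<'E'
from h import *
y=np.radians(-51.6);a=np.radians(40);R=flean(y,a);t=np.array([476.8,-302.2,47.4])
s,p0,R0=tcp();print(p0.round(1),s["joint_positions"].round(3),s["force"]);plan(t,R,30)
E
```

```text
[ 493.4 -306.1   54.9] [-0.367  0.15  -1.025 -0.206 -0.336  0.432] [ 0.96574467 -0.5541001   0.28574516]
n 1 total d [ 15.1 -10.6  -2.4] rv [-0.0112 -0.019   0.001 ] | per-row rot [-0.0112 -0.019   0.001 ]
[[15.1, -10.6, -2.4]]
```

```bash
cat > kin.py <<'E'
from h import *
from scipy.optimize import least_squares
def fk(q,v):
    e,a,b,c,h,f,L,s=v;P=q[1]-q[2]+q[3];A=q[1]-q[2]
    # in-plane (r,side,z)
    d=np.array([np.cos(P),0,-np.sin(P)]);sd=np.array([0,1.,0])
    p=np.array([e+a*np.sin(q[1])+b*np.cos(A)+c*np.sin(A),s,h+a*np.cos(q[1])-b*np.sin(A)+c*np.cos(A)])
    t=np.cos(q[4])*d+np.sin(q[4])*sd
    return fr(q[0]).apply(p+f*d+L*t),fr(q[0]).apply(t)
D=[([-1.34398936,.314230514,-.0480857868,1.21019179,0,1.5708],[134.775,-584.072,230.43]),
([-.747,-.243,-1.022,.184,.012,3.141],[374.33,-341.28,153.45]),
([-.745,-.249,-1.021,.191,.011,1.358],[374.1,-340,155.5]),
([-.298,-.2,-.986,.261,-.332,.517],[431.4,-245.4,150.5]),
([-.367,.15,-1.025,-.206,-.336,.432],[493.4,-306.1,54.9])]
import os,json
if os.path.exists("D.json"): D+=json.load(open("D.json"))
x0=np.array([0,300,300,0,300,50,150,0.])
fit=least_squares(lambda v:np.concatenate([np.concatenate([fk(q,v)[0]-p for q,p in D]),(v-x0)*.003]),x0)
V=fit.x
LO=np.array([-2.67,-.69,-1.03,-2.08,-1.42]);HI=np.array([2.67,1.73,1.25,2.16,1.45])
def ik(pos,z):
    best=None
    for s in ([0,.3,-.5,0,0],[.5,.2,-.9,.2,.2],[-.5,.2,-.9,.2,-.2],[0,.8,0,.5,0]):
        g=least_squares(lambda q:np.concatenate([(fk(q,V)[0]-pos)/100,fk(q,V)[1]-z]),np.clip(s,LO,HI),bounds=(LO-.001,HI+.001))
        if best is None or g.cost<best.cost:best=g
    p=fk(best.x,V)[0];return best.x.round(2),np.linalg.norm(p-pos).round(1),np.degrees(np.arccos(np.clip(fk(best.x,V)[1]@z,-1,1))).round(1)
def ikt(grip,yawdeg,leandeg):
    z=flean(np.radians(yawdeg),np.radians(leandeg)).apply([0,0,1]);return ik(np.array(grip,float)+19*z,z)
E
python3 - <<'E'
from kin import *
print(V.round(1))
for q,p in D: print((fk(q,V)[0]-p).round(1),fk(q,V)[1].round(2))
print("now z",tcp()[2].as_matrix()[:,2].round(2))
pen=lambda x,y,z:(654.5+x*.9996-.028*y,1.5+.028*x+y,z)
for le in (25,30,35,40):
    print("lean",le)
    print(" pick",ikt((469.2,-292.6,62),-51.6,le))
    for gx in (-50,-75,-150,-200,-230):print(" pen",gx,ikt(pen(gx,-8,70),1.7,le))
    print(" out yaw40",ikt(pen(-200,0,100),40,le))
    print(" stand",ikt((496,320,80),58.8,le),ikt((439,226,74),58.8,le))
E
```

```text
[ -2.4 524.1 442.8  74.9 287.1 137.8 330.4   0. ]
[ 0.   0.  -0.1] [-0.  0. -1.]
[ 0.1 -0.   0.2] [ 0.43 -0.38 -0.82]
[-0.2  0.1 -0.1] [ 0.43 -0.38 -0.82]
[0.2 0.2 0. ] [ 0.36 -0.45 -0.82]
[-0.1 -0.2 -0.1] [ 0.38 -0.5  -0.78]
now z [ 0.38 -0.5  -0.78]
lean 25
 pick (array([-0.45,  0.15, -0.85,  0.17, -0.18]), np.float64(0.0), np.float64(0.0))
 pen -50 (array([-0.02,  0.2 , -0.77,  0.16,  0.02]), np.float64(0.0), np.float64(0.0))
 pen -75 (array([-0.03,  0.16, -0.82,  0.15,  0.02]), np.float64(0.0), np.float64(0.0))
 pen -150 (array([-0.04,  0.03, -0.97,  0.13,  0.03]), np.float64(0.0), np.float64(0.0))
 pen -200 (array([-0.05, -0.05, -1.03,  0.19,  0.03]), np.float64(0.7), np.float64(1.9))
 pen -230 (array([-0.06, -0.08, -1.03,  0.27,  0.04]), np.float64(1.9), np.float64(4.8))
 out yaw40 (array([-0.25, -0.01, -0.9 ,  0.42,  0.35]), np.float64(0.0), np.float64(0.0))
 stand (array([ 0.45,  0.2 , -0.73,  0.27,  0.23]), np.float64(0.0), np.float64(0.0)) (array([ 0.3 ,  0.06, -0.91,  0.26,  0.29]), np.float64(0.0), np.float64(0.0))
lean 30
 pick (array([-0.43,  0.13, -0.93,  0.03, -0.23])
[... 1620 characters left out ...]
 pen -50 (array([-0.03,  0.18, -1.03, -0.33,  0.04]), np.float64(0.1), np.float64(0.1))
 pen -75 (array([-0.04,  0.13, -1.03, -0.24,  0.05]), np.float64(1.1), np.float64(2.9))
 pen -150 (array([-0.06,  0.01, -1.03,  0.02,  0.06]), np.float64(4.0), np.float64(10.7))
 pen -200 (array([-0.08, -0.05, -1.03,  0.17,  0.07]), np.float64(5.8), np.float64(15.6))
 pen -230 (array([-0.09, -0.09, -1.03,  0.26,  0.09]), np.float64(7.0), np.float64(18.4))
 out yaw40 (array([-0.42, -0.  , -1.03,  0.21,  0.62]), np.float64(0.3), np.float64(0.9))
 stand (array([ 0.36,  0.17, -0.96, -0.15,  0.41]), np.float64(0.0), np.float64(0.0)) (array([ 0.16,  0.08, -1.03,  0.04,  0.52]), np.float64(1.3), np.float64(3.5))
```

```bash
python3 - <<'E'
from h import *
plan([475.1,-300,45.5],flean(np.radians(-51.6),np.radians(30)),6)
E
```

```text
n 4 total d [ 18.5 -10.5  -2.7] rv [-0.0112  0.1556  0.    ] | per-row rot [-0.0028  0.0389  0.    ]
[[4.6, -2.6, -0.7], [4.6, -2.6, -0.5], [4.7, -2.6, -0.3], [4.7, -2.6, -0.2]]
```

Request:
send_rows(targets=[{"delta_pos":[0,0,0],"rotation":[-0.003,0.04,0]},{"delta_pos":[4.5,-2.5,-0.5],"rotation":[-0.003,0.04,0]},{"delta_pos":[4.5,-2.5,-0.5],"rotation":[-0.003,0.04,0]},{"delta_pos":[4.5,-2.5,-0.5],"rotation":[-0.003,0.036,0]},{"delta_pos":[4.5,-2.5,-0.5],"rotation":[0,0,0]},{"delta_pos":[0,0,0],"rotation":[0,0,0]}])

```text
time: 13.4
eef_pos: [474.7, -299.7, 46.3]
tcp_rot: [3.142, 0.523, 2.241]
force: [-0.0, -0.5, 0.7]
grip_width: 85.7
grasp_force: 0.0
```

```bash
python3 - <<'E'
from h import *
s,p0,R0=tcp();print(p0.round(1),s["joint_positions"].round(3),s["force"].round(1));plan([475.1,-300,45.5],flean(np.radians(-51.6),np.radians(30)),6)
E
```

```text
[ 474.7 -299.7   46.3] [-0.429  0.132 -0.934  0.029 -0.229  0.416] [-0.  -0.5  0.7]
n 1 total d [-0.   0.1  1. ] rv [ 0.     -0.0004  0.0001] | per-row rot [ 0.     -0.0004  0.0001]
[[-0.0, 0.1, 1.0]]
```

Close on the handle.

Request:
send_rows(targets=[{"delta_pos":[0,0,1],"rotation":[0,0,0]},{"delta_pos":[0,0,0],"rotation":[0,0,0]},{"delta_pos":[0,0,0],"rotation":[0,0,0]},{"delta_pos":[0,0,0],"rotation":[0,0,0]},{"delta_pos":[0,0,0],"rotation":[0,0,0]},{"delta_pos":[0,0,0],"rotation":[0,0,0]},{"delta_pos":[0,0,0],"rotation":[0,0,0]},{"delta_pos":[0,0,0],"rotation":[0,0,0]},{"delta_pos":[0,0,0],"rotation":[0,0,0]}], fingers=1, newtons=90)

```text
time: 14.3
eef_pos: [476.0, -300.5, 46.1]
tcp_rot: [3.141, 0.524, 2.241]
force: [0.7, -1.4, 0.8]
grip_width: 12.9
grasp_force: 87.5
```

```bash
python3 - <<'E'
from h import *
s,p0,R0=tcp();print(p0.round(2),np.degrees(s["tcp_rot"]).round(2),s["joint_positions"].round(3),s["force"].round(1),s["moment"].round(2))
E
```

```text
[ 476.02 -300.48   46.06] [179.96  30.01 128.4 ] [-0.43   0.135 -0.932  0.028 -0.228  0.415] [ 0.7 -1.4  0.8] [0.31 0.26 0.01]
```

```bash
cat >> kin.py <<'E'
def pen(x,y,z): c,s=np.cos(.030),np.sin(.030);return np.array([654.5+x*c-s*y,1.5+x*s+y*c,z])
def tool_for(S,yaw,pitch=0,base=30,xo=-68.1,zo=46.1,pivot=None):
    """TCP pose for blade-underside-centre S (world), yaw deg, nose-down pitch deg"""
    B=fr(np.radians(yaw))*Ro.from_euler("y",np.radians(pitch))
    return np.array(S)+B.apply([xo,0,zo]),B*flean(0,np.radians(base))
def chk(S,yaw,pitch=0):
    p,R=tool_for(S,yaw,pitch);return ik(p,R.apply([0,0,1]))
E
python3 - <<'E'
from kin import *
print("lift",chk((518,-354,100),-51.6))
print("mid",chk((560,-230,110),-35))
# blade centre in pen coords
for X,z,pi in ((-86,100,0),(-86,100,5),(-86,40,5),(-86,4,5),(-70,2,5),(-60,2,0),(-60,60,0),(-60,100,0),(-40,2,3),(-20,0,0),(5,0,0)):
    print(X,z,pi,chk(pen(X,-8,z),1.7,pi))
for yaw in (10,20,30,40,58): print("out",yaw,chk(pen(-60,0,105),yaw),chk(pen(-80,20,105),yaw),chk(pen(-60,60,105),yaw))
for t in (0,40,80,120): print("stand",t,chk((537-t*.518,387-t*.855,14),58.8), chk((537-t*.518,387-t*.855,60),58.8))
E
```

```text
lift (array([-0.43, -0.04, -0.81,  0.32, -0.23]), np.float64(0.0), np.float64(0.0))
mid (array([-0.26, -0.11, -0.86,  0.33, -0.18]), np.float64(0.0), np.float64(0.0))
-86 100 0 (array([-0.05, -0.2 , -0.96,  0.29,  0.04]), np.float64(0.0), np.float64(0.0))
-86 100 5 (array([-0.04, -0.15, -0.85,  0.43,  0.03]), np.float64(0.0), np.float64(0.0))
-86 40 5 (array([-0.04, -0.06, -0.94,  0.25,  0.03]), np.float64(0.0), np.float64(0.0))
-86 4 5 (array([-0.04,  0.01, -0.98,  0.14,  0.03]), np.float64(0.0), np.float64(0.0))
-70 2 5 (array([-0.04,  0.05, -0.96,  0.13,  0.03]), np.float64(0.0), np.float64(0.0))
-60 2 0 (array([-0.04,  0.05, -1.03, -0.02,  0.04]), np.float64(0.2), np.float64(0.6))
-60 60 0 (array([-0.04, -0.08, -0.97,  0.16,  0.04]), np.float64(0.0), np.float64(0.0))
-60 100 0 (array([-0.04, -0.14, -0.91,  0.28,  0.04]), np.float64(0.0), np.float64(0.0))
-40 2 3 (array([-0.04,  0.09, -0.94,  0.07,  0.03]), np.float64(0.0), np.float64(0.0))
-20 0 0 (array([-0.03,  0.12, -0.96, -0.03,  0.03]), np.float64(0.0), np.float64(0.0))
5 0 0 (array([-0.03,  0.16, -0.91, -0.02,  0.03]), np.f
[... 1217 characters left out ...]
p.float64(0.0), np.float64(0.0))
stand 0 (array([ 0.42,  0.19, -0.81,  0.13,  0.29]), np.float64(0.0), np.float64(0.0)) (array([ 0.42,  0.11, -0.76,  0.25,  0.29]), np.float64(0.0), np.float64(0.0))
stand 40 (array([ 0.37,  0.13, -0.88,  0.13,  0.31]), np.float64(0.0), np.float64(0.0)) (array([ 0.37,  0.05, -0.82,  0.26,  0.31]), np.float64(0.0), np.float64(0.0))
stand 80 (array([ 0.31,  0.08, -0.93,  0.15,  0.34]), np.float64(0.0), np.float64(0.0)) (array([ 0.31, -0.  , -0.88,  0.28,  0.34]), np.float64(0.0), np.float64(0.0))
stand 120 (array([ 0.24,  0.03, -0.98,  0.17,  0.36]), np.float64(0.0), np.float64(0.0)) (array([ 0.24, -0.05, -0.92,  0.31,  0.36]), np.float64(0.0), np.float64(0.0))
```

```bash
python3 - <<'E'
from kin import *
p,R=tool_for((518,-354,110),-51.6);plan(p,R,40)
p,R=tool_for(pen(-90,-8.7,108),1.7);print(p);plan(p,R,36)
E
```

```text
n 3 total d [-55.   -0.3 -95.3] rv [ 0.0007  0.0002 -0.0001] | per-row rot [ 0.0002  0.0001 -0.    ]
[[-18.3, -0.1, -31.8], [-18.3, -0.1, -31.8], [-18.3, -0.1, -31.8]]
[496.73143134 -11.91595153 154.1       ]
n 9 total d [ 130.7  195.6 -200.1] rv [-4.646e-01  4.000e-04 -8.056e-01] | per-row rot [-0.0516  0.     -0.0895]
[[14.5, 21.7, -22.2], [12.5, 24.1, -21.0], [10.2, 26.1, -19.8], [7.8, 27.9, -18.4], [5.2, 29.4, -16.9], [2.5, 30.6, -15.3], [-0.2, 31.5, -13.7], [-3.1, 32.0, -12.1], [-5.9, 32.1, -10.4]]
```

Request:
send_rows(targets=[{"delta_pos":[-10,0,-17],"rotation":[0,0,0]},{"delta_pos":[-15,0,-26],"rotation":[0,0,0]},{"delta_pos":[-15,0,-26],"rotation":[0,0,0]},{"delta_pos":[-15,0,-26],"rotation":[0,0,0]},{"delta_pos":[0,0,0],"rotation":[0,0,0]}])

```text
time: 14.8
eef_pos: [478.7, -301.9, 160.7]
tcp_rot: [3.137, 0.53, 2.239]
force: [0.9, -1.0, -0.5]
grip_width: 12.7
grasp_force: 87.7
```

```bash
python3 - <<'E'
from kin import *
print(manip.state()["moment"].round(2))
p,R=tool_for(pen(-90,-8.7,108),1.7);plan(p,R,30)
E
```

```text
[0.45 0.38 0.04]
n 10 total d [ 190.1  194.2 -102.9] rv [-0.4645  0.0079 -0.8058] | per-row rot [-0.0465  0.0008 -0.0806]
[[19.0, 19.4, -10.3], [17.4, 21.3, -9.3], [15.6, 23.1, -8.3], [13.7, 24.6, -7.2], [11.6, 25.9, -6.0], [9.5, 27.0, -4.7], [7.3, 27.9, -3.5], [5.0, 28.5, -2.1], [2.7, 28.9, -0.8], [0.4, 29.1, 0.6]]
```

Request:
send_rows(targets=[{"delta_pos":[19,19.5,-10.5],"rotation":[-0.0465,0.001,-0.0805]},{"delta_pos":[17.5,21.5,-9.5],"rotation":[-0.0465,0.001,-0.0805]},{"delta_pos":[15.5,23,-8.5],"rotation":[-0.0465,0.001,-0.0805]},{"delta_pos":[13.5,24.5,-7],"rotation":[-0.0465,0.001,-0.0805]},{"delta_pos":[11.5,26,-6],"rotation":[-0.0465,0.001,-0.0805]},{"delta_pos":[9.5,27,-4.5],"rotation":[-0.0465,0.001,-0.0805]},{"delta_pos":[7.5,28,-3.5],"rotation":[-0.0465,0.001,-0.0805]},{"delta_pos":[5,28.5,-2],"rotation":[-0.0465,0.001,-0.0805]},{"delta_pos":[2.5,29,-1],"rotation":[-0.0465,0,-0.0805]},{"delta_pos":[0.5,29,0.5],"rotation":[-0.0465,0,-0.0805]},{"delta_pos":[0,0,0],"rotation":[0,0,0]},{"delta_pos":[0,0,0],"rotation":[0,0,0]}])

```text
time: 16.0
eef_pos: [493.0, -10.5, 149.3]
tcp_rot: [3.136, 0.515, -3.115]
force: [0.1, -1.0, -0.6]
grip_width: 12.6
grasp_force: 88.0
```

```bash
python3 - <<'E'
from kin import *
p=manip.camera("scene");cv2.imwrite("pics/s5.png",cv2.resize(p["pixels"][150:330,250:420],(755,800*1)[:2] and (566,600),interpolation=cv2.INTER_CUBIC))
w=cloud(p);s,p0,R0=tcp();print(p0.round(1),np.degrees(s["tcp_rot"]).round(1))
for o in manip.outline_of(p,"coaster")[:1]:
    a=w[o["pixels"]];a=a[np.isfinite(a).all(1)];a=a[(a[:,2]>3)&(a[:,2]<14)];c,r=cv2.minEnclosingCircle(a[:,:2].astype(np.float32));print("coaster",o["conf"],c,r)
t=cloud(p:=manip.camera("top"))
for o in manip.outline_of(p,"coaster")[:1]:
    a=t[o["pixels"]];a=a[np.isfinite(a).all(1)];a=a[(a[:,2]>3)&(a[:,2]<14)];c,r=cv2.minEnclosingCircle(a[:,:2].astype(np.float32));print("coaster",o["conf"],c,r)
for X,z,pi in ((-86,30,5),(-86,5,5)):
    q,R=tool_for(pen(X,-8.7,z),1.7,pi);plan(q,R,30)
E
```

```text
[493.3 -10.8 149.6] [ 179.7   29.5 -178.5]
coaster 0.79 (683.5004272460938, -8.822855949401855) 45.06349182128906
coaster 0.89 (679.3614501953125, -8.436434745788574) 45.72529220581055
n 3 total d [23.9 -1.2 64.9] rv [ 0.0033  0.0804 -0.0038] | per-row rot [ 0.0011  0.0268 -0.0013]
[[8.0, -0.4, 21.6], [7.4, -0.4, 21.9], [6.8, -0.3, 22.0]]
n 4 total d [36.3 -1.3 86.7] rv [ 0.0033  0.0804 -0.0038] | per-row rot [ 0.0008  0.0201 -0.0009]
[[9.1, -0.3, 21.7], [8.6, -0.3, 21.8], [8.2, -0.3, 22.0], [7.7, -0.3, 22.2]]
```

View pics/s5.png

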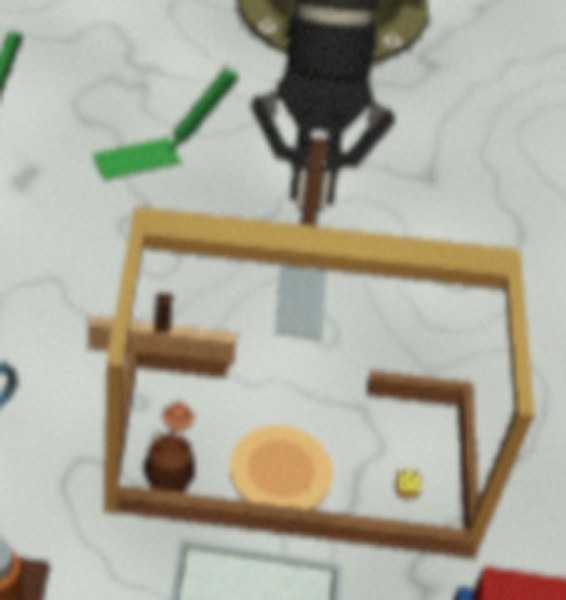

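Request:
send_rows(targets=[{"delta_pos":[9,0,21.5],"rotation":[0.001,0.02,-0.001]},{"delta_pos":[8.5,0,22],"rotation":[0.001,0.02,-0.001]},{"delta_pos":[8,0,22],"rotation":[0.001,0.02,-0.001]},{"delta_pos":[5,0,13],"rotation":[0,0.02,-0.001]},{"delta_pos":[0,0,0],"rotation":[0,0,0]},{"delta_pos":[0,0,0],"rotation":[0,0,0]}])

```text
time: 16.8
eef_pos: [504.0, -10.3, 66.9]
tcp_rot: [3.141, 0.437, -3.111]
force: [0.4, 0.0, -1.1]
grip_width: 12.7
grasp_force: 88.0
```

```bash
python3 - <<'E'
from kin import *
s,p0,R0=tcp();print(p0.round(1),s["force"].round(1),np.degrees(s["tcp_rot"]).round(1))
for X,z,pi in ((-86,5,5),(-60,3.5,4),(5,0.5,0.5)):
    q,R=tool_for(pen(X,-9.3,z),1.7,pi);plan(q,R,20)
E
```

```text
[504.  -10.3  66.9] [ 0.4  0.  -1.1] [ 180.    25.  -178.3]
n 1 total d [ 3.4 -2.   9.5] rv [0.0007 0.0007 0.0007] | per-row rot [0.0007 0.0007 0.0007]
[[3.4, -2.0, 9.5]]
n 2 total d [-18.3  -2.   22.5] rv [ 0.0007 -0.0167  0.0007] | per-row rot [ 0.0003 -0.0084  0.0004]
[[-9.1, -1.0, 11.3], [-9.0, -1.0, 11.3]]
n 5 total d [-71.5  -2.1  55.1] rv [ 0.0007 -0.0778  0.0007] | per-row rot [ 0.0001 -0.0156  0.0001]
[[-14.3, -0.4, 11.0], [-14.1, -0.4, 11.2], [-13.9, -0.4, 11.5], [-13.8, -0.4, 11.7], [-13.6, -0.4, 11.9]]
```

Request:
send_rows(targets=[{"delta_pos":[1.7,-1,4],"rotation":[0.001,0.001,0.001]},{"delta_pos":[1.7,-1,4],"rotation":[0,0,0]},{"delta_pos":[0.5,0,1],"rotation":[0,0,0]},{"delta_pos":[0,0,0],"rotation":[0,0,0]},{"delta_pos":[0,0,0],"rotation":[0,0,0]}])

```text
time: 17.3
eef_pos: [504.4, -11.9, 57.3]
tcp_rot: [-3.141, 0.437, -3.111]
force: [-0.6, -0.2, -0.5]
grip_width: 12.9
grasp_force: 88.0
```

Request:
send_rows(targets=[{"delta_pos":[0.4,0,0.9],"rotation":[0,0,0]},{"delta_pos":[0.4,0,0.9],"rotation":[0,0,0]},{"delta_pos":[0,0,0],"rotation":[0,0,0]},{"delta_pos":[0,0,0],"rotation":[0,0,0]}])

```text
time: 17.7
eef_pos: [504.6, -11.9, 55.3]
tcp_rot: [-3.141, 0.437, -3.111]
force: [0.0, -0.2, 0.5]
grip_width: 12.9
grasp_force: 88.2
```

```bash
cat >> kin.py <<'E'
def edge(X,pi,e=-.3,y=-9.3):
    """blade centre pen X with front edge at height e"""
    return tool_for(pen(X,y,e+45*np.sin(np.radians(pi))),1.7,pi)
E
python3 - <<'E'
from kin import *
q,R=edge(-45,4);plan(q,R,10)
q,R=edge(-15,3.5);plan(q,R,6)
E
```

```text
n 5 total d [-35.9  -0.4  18.7] rv [ 0.0001 -0.017   0.0006] | per-row rot [ 0.     -0.0034  0.0001]
[[-7.2, -0.1, 3.7], [-7.2, -0.1, 3.8], [-7.2, -0.1, 3.8], [-7.1, -0.1, 3.8], [-7.1, -0.1, 3.8]]
n 12 total d [-62.3  -0.4  32.1] rv [ 0.0001 -0.0257  0.0006] | per-row rot [ 0.     -0.0021  0.0001]
[[-5.2, -0.0, 2.7], [-5.2, -0.0, 2.7], [-5.2, -0.0, 2.7], [-5.2, -0.0, 2.7], [-5.2, -0.0, 2.7], [-5.2, -0.0, 2.7], [-5.2, -0.0, 2.7], [-5.2, -0.0, 2.8], [-5.1, -0.0, 2.8], [-5.1, -0.0, 2.8], [-5.1, -0.0, 2.8], [-5.1, -0.0, 2.8]]
```

Request:
send_rows(targets=[{"delta_pos":[-5,0,2.5],"rotation":[0,-0.003,0]},{"delta_pos":[-5,0,2.5],"rotation":[0,-0.003,0]},{"delta_pos":[-5,0,2.6],"rotation":[0,-0.003,0]},{"delta_pos":[-5,0,2.7],"rotation":[0,-0.003,0]},{"delta_pos":[-5,0,2.7],"rotation":[0,-0.003,0]},{"delta_pos":[-5,0,2.7],"rotation":[0,-0.002,0]},{"delta_pos":[-5,0,2.7],"rotation":[0,0,0]},{"delta_pos":[0,0,0],"rotation":[0,0,0]}])

```text
time: 18.5
eef_pos: [544.9, -10.7, 53.8]
tcp_rot: [-3.141, 0.454, -3.111]
force: [-0.1, 0.2, -1.4]
grip_width: 13.1
grasp_force: 88.3
```

```bash
python3 - <<'E'
from kin import *
s,p0,R0=tcp();print(p0.round(1),s["force"].round(1),s["moment"].round(2),np.degrees(s["tcp_rot"]).round(2))
q,R=edge(-15,3.5);plan(q,R,5)
q,R=edge(8,3.5);plan(q,R,5)
E
```

```text
[544.9 -10.7  53.8] [-0.1  0.2 -1.4] [0.03 0.54 0.01] [-179.98   26.01 -178.26]
n 6 total d [-26.3  -0.4  14.1] rv [ 0.     -0.0086  0.0006] | per-row rot [ 0.     -0.0014  0.0001]
[[-4.4, -0.1, 2.3], [-4.4, -0.1, 2.4], [-4.4, -0.1, 2.4], [-4.4, -0.1, 2.4], [-4.4, -0.1, 2.4], [-4.4, -0.1, 2.4]]
n 11 total d [-46.9  -0.4  24.2] rv [ 0.     -0.0086  0.0006] | per-row rot [ 0.     -0.0008  0.0001]
[[-4.3, -0.0, 2.2], [-4.3, -0.0, 2.2], [-4.3, -0.0, 2.2], [-4.3, -0.0, 2.2], [-4.3, -0.0, 2.2], [-4.3, -0.0, 2.2], [-4.3, -0.0, 2.2], [-4.3, -0.0, 2.2], [-4.3, -0.0, 2.2], [-4.3, -0.0, 2.2], [-4.2, -0.0, 2.2]]
```

Request:
send_rows(targets=[{"delta_pos":[0.3,0,0.7],"rotation":[0,0,0]},{"delta_pos":[0.3,0,0.7],"rotation":[0,0,0]},{"delta_pos":[-4.4,0,2.2],"rotation":[0,0,0]},{"delta_pos":[-4.4,0,2.2],"rotation":[0,0,0]},{"delta_pos":[-4.4,0,2.2],"rotation":[0,0,0]},{"delta_pos":[0,0,0],"rotation":[0,0,0]}])

```text
time: 19.1
eef_pos: [559.9, -10.3, 52.5]
tcp_rot: [-3.141, 0.455, -3.111]
force: [1.8, 0.4, 1.0]
grip_width: 12.8
grasp_force: 88.6
```

```bash
python3 - <<'E'
from kin import *
s,p0,R0=tcp();print(p0.round(1),s["force"].round(1),s["moment"].round(2),np.degrees(s["tcp_rot"]).round(2))
p=manip.camera("scene");cv2.imwrite("pics/s6.png",cv2.resize(p["pixels"][220:320,290:390],(600,600),interpolation=cv2.INTER_CUBIC))
w=cloud(p)
for o in manip.outline_of(p,"coaster")[:1]:
    a=w[o["pixels"]];a=a[np.isfinite(a).all(1)];a=a[(a[:,2]>3)&(a[:,2]<18)];c,r=cv2.minEnclosingCircle(a[:,:2].astype(np.float32));print("coaster",o["conf"],c,r);A=np.c_[a[:,:2]-a[:,:2].mean(0),np.ones(len(a))];print(np.linalg.lstsq(A,a[:,2],rcond=None)[0])
q,R=edge(8,3.5);plan(q,R,5)
E
```

```text
[559.9 -10.3  52.5] [1.8 0.4 1. ] [-0.03 -0.05 -0.03] [-179.98   26.06 -178.26]
coaster 0.96 (685.5450439453125, -8.555570602416992) 44.667381286621094
[-4.44963005e-02 -1.51981932e-03  9.14170310e+00]
n 8 total d [-34.3  -0.4  16.5] rv [-0.     -0.0078  0.0006] | per-row rot [-0.     -0.001   0.0001]
[[-4.3, -0.0, 2.1], [-4.3, -0.0, 2.1], [-4.3, -0.0, 2.1], [-4.3, -0.0, 2.1], [-4.3, -0.0, 2.1], [-4.3, -0.0, 2.1], [-4.3, -0.0, 2.1], [-4.3, -0.0, 2.1]]
```

View pics/s6.png

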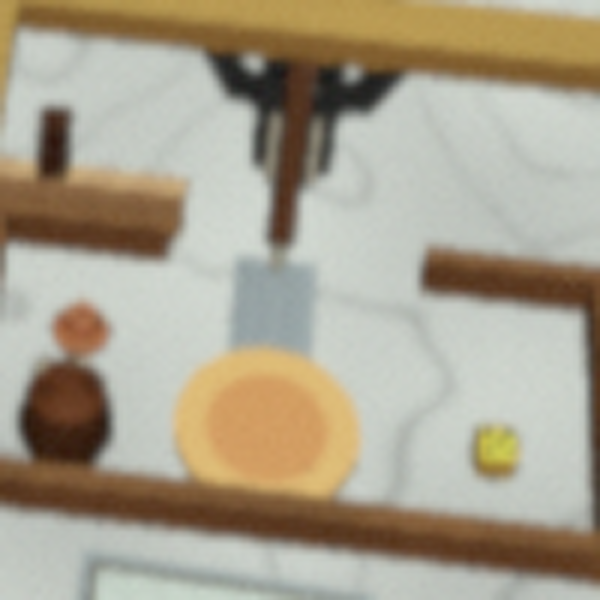

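Request:
send_rows(targets=[{"delta_pos":[-4.4,0,2.1],"rotation":[0,0,0]},{"delta_pos":[-4.4,0,2.1],"rotation":[0,0,0]},{"delta_pos":[-4.4,0,2.1],"rotation":[0,0,0]},{"delta_pos":[-4.4,0,2.1],"rotation":[0,0,0]},{"delta_pos":[0,0,0],"rotation":[0,0,0]}])

```text
time: 19.7
eef_pos: [579.0, -9.7, 52.5]
tcp_rot: [-3.141, 0.454, -3.111]
force: [1.7, 0.3, 1.2]
grip_width: 12.9
grasp_force: 88.7
```

Request:
send_rows(targets=[{"delta_pos":[-4.4,0,2.1],"rotation":[0,0,0]},{"delta_pos":[-4.4,0,2.1],"rotation":[0,0,0]},{"delta_pos":[-4.4,0,2.1],"rotation":[0,0,0]},{"delta_pos":[0,0,0],"rotation":[0,0,0]}])

```text
time: 20.1
eef_pos: [593.3, -9.2, 52.4]
tcp_rot: [-3.141, 0.454, -3.111]
force: [1.5, 0.1, 1.3]
grip_width: 13.1
grasp_force: 88.8
```

```bash
python3 - <<'E'
from kin import *
s,p0,R0=tcp();print(p0.round(1),s["force"].round(1),s["moment"].round(2),np.degrees(s["tcp_rot"]).round(2))
p=manip.camera("scene")
w=cloud(p)
for o in manip.outline_of(p,"coaster")[:1]:
    a=w[o["pixels"]];a=a[np.isfinite(a).all(1)];a=a[(a[:,2]>3)&(a[:,2]<18)];c,r=cv2.minEnclosingCircle(a[:,:2].astype(np.float32));print("coaster",o["conf"],c,r);A=np.c_[a[:,:2]-a[:,:2].mean(0),np.ones(len(a))];print(np.linalg.lstsq(A,a[:,2],rcond=None)[0])
q,R=edge(8,0.0,0.5);plan(q,R,5)
E
```

```text
[593.3  -9.2  52.4] [1.5 0.1 1.3] [-0.01 -0.25  0.04] [-179.99   26.   -178.27]
coaster 0.62 (683.537353515625, -7.626391410827637) 45.537906646728516
[-5.41569926e-02 -1.12147957e-03  1.03815011e+01]
n 2 total d [ 1.3 -0.4  5.8] rv [ 0.     -0.0696  0.0005] | per-row rot [ 0.     -0.0348  0.0003]
[[0.6, -0.2, 2.9], [0.7, -0.2, 2.9]]
```

Request:
send_rows(targets=[{"delta_pos":[0.5,0,1.5],"rotation":[0,-0.02,0]},{"delta_pos":[0.5,0,1.5],"rotation":[0,-0.02,0]},{"delta_pos":[0.3,0,1.5],"rotation":[0,-0.02,0]},{"delta_pos":[0,0,0.5],"rotation":[0,-0.01,0]},{"delta_pos":[0,0,0],"rotation":[0,0,0]}])

```text
time: 20.7
eef_pos: [592.4, -9.2, 46.0]
tcp_rot: [-3.141, 0.521, -3.111]
force: [0.1, -0.4, -2.8]
grip_width: 12.9
grasp_force: 88.3
```

Request:
send_rows(targets=[{"delta_pos":[-1,0,-1.8],"rotation":[0,-0.005,0]},{"delta_pos":[-1,0,-1.8],"rotation":[0,-0.005,0]},{"delta_pos":[-1,0,-1.8],"rotation":[0,-0.005,0]},{"delta_pos":[-1,0,-1.8],"rotation":[0,-0.005,0]},{"delta_pos":[0,0,0],"rotation":[0,0,0]},{"delta_pos":[0,0,0],"rotation":[0,0,0]}])

```text
time: 21.3
eef_pos: [594.0, -9.2, 55.7]
tcp_rot: [-3.141, 0.544, -3.111]
force: [-1.2, 0.1, -1.6]
grip_width: 13.0
grasp_force: 88.2
```

```bash
cat >> kin.py <<'E'
def coast(cam="scene",lo=3,hi=200):
    p=manip.camera(cam);w=cloud(p)
    for o in manip.outline_of(p,"coaster")[:1]:
        a=w[o["pixels"]];a=a[np.isfinite(a).all(1)];a=a[(a[:,2]>lo)&(a[:,2]<hi)];a=a[abs(a[:,2]-np.median(a[:,2]))<12]
        c,r=cv2.minEnclosingCircle(a[:,:2].astype(np.float32));print(cam,"coaster",round(o["conf"],2),np.round(c,1),round(r,1))
        A=np.c_[a[:,:2]-a[:,:2].mean(0),np.ones(len(a))];print(" slope x,y, z:",np.linalg.lstsq(A,a[:,2],rcond=None)[0].round(3))
    return p
E
python3 - <<'E'
from kin import *
s,p0,R0=tcp();print(p0.round(1),s["force"].round(1),s["moment"].round(2),np.degrees(s["tcp_rot"]).round(2))
p=coast()
E
```

```text
[594.   -9.2  55.7] [-1.2  0.1 -1.6] [-0.07  0.98  0.07] [-179.98   31.16 -178.27]
scene coaster 0.88 [685.2  -6.3] 46.9
 slope x,y, z: [ 2.7000e-02 -3.0000e-03  2.0847e+01]
```

Request:
send_rows(targets=[{"delta_pos":[4,1,-2.5],"rotation":[0,0,0]},{"delta_pos":[6,1,-3.6],"rotation":[0,0,0]},{"delta_pos":[7,1,-4.2],"rotation":[0,0,0]},{"delta_pos":[7,1,-4.2],"rotation":[0,0,0]},{"delta_pos":[7,1,-4.2],"rotation":[0,0,0]},{"delta_pos":[7,1,-4.2],"rotation":[0,0,0]},{"delta_pos":[5,0,-3],"rotation":[0,0,0]},{"delta_pos":[0,0,0],"rotation":[0,0,0]}])

```text
time: 22.2
eef_pos: [542.5, -4.7, 55.3]
tcp_rot: [-3.141, 0.543, -3.111]
force: [0.6, 0.6, -1.9]
grip_width: 12.9
grasp_force: 88.0
```

```bash
python3 - <<'E'
from kin import *
s,p0,R0=tcp();print(p0.round(1),s["force"].round(1),s["joint_positions"].round(2),np.degrees(s["tcp_rot"]).round(2))
p=coast()
q,R=tool_for(pen(-88,4,105),1.7,-1.2);print(chk(pen(-88,4,105),1.7,-1.2),chk(pen(-60,2,50),1.7,-1.2));plan(q,R,14)
E
```

```text
[542.5  -4.7  55.3] [ 0.6  0.6 -1.9] [-0.03  0.05 -1.02 -0.05  0.03 -0.05] [-179.99   31.11 -178.27]
scene coaster 0.77 [634.9  -3.1] 47.0
 slope x,y, z: [2.000e-02 0.000e+00 2.043e+01]
(array([-0.01, -0.23, -0.98,  0.27,  0.02]), np.float64(0.0), np.float64(0.0)) (array([-0.02, -0.07, -1.01,  0.08,  0.02]), np.float64(0.0), np.float64(0.0))
n 8 total d [  -9.2    6.9 -104.3] rv [ 0.     -0.0004  0.0005] | per-row rot [ 0.     -0.0001  0.0001]
[[-1.1, 0.9, -13.0], [-1.1, 0.9, -13.0], [-1.1, 0.9, -13.0], [-1.1, 0.9, -13.0], [-1.1, 0.9, -13.0], [-1.2, 0.9, -13.0], [-1.2, 0.9, -13.0], [-1.2, 0.9, -13.0]]
```

Request:
send_rows(targets=[{"delta_pos":[-3,0,-5],"rotation":[0,0,0]},{"delta_pos":[-5,0,-8],"rotation":[0,0,0]},{"delta_pos":[-4.5,0,-7.5],"rotation":[0,0,0]},{"delta_pos":[0.5,1,-12],"rotation":[0,0,0]},{"delta_pos":[0.5,1,-12],"rotation":[0,0,0]},{"delta_pos":[0.5,1,-12],"rotation":[0,0,0]},{"delta_pos":[0.5,1,-12],"rotation":[0,0,0]},{"delta_pos":[0.5,1,-12],"rotation":[0,0,0]},{"delta_pos":[0.5,1,-12],"rotation":[0,0,0]},{"delta_pos":[0.5,1,-8],"rotation":[0,0,0]},{"delta_pos":[0,0,-4],"rotation":[0,0,0]},{"delta_pos":[0,0,0],"rotation":[0,0,0]}])

```text
time: 23.5
eef_pos: [497.3, 0.9, 150.2]
tcp_rot: [-3.141, 0.545, -3.111]
force: [0.5, 0.1, -2.5]
grip_width: 12.8
grasp_force: 88.0
```

```bash
python3 - <<'E'
from kin import *
s,p0,R0=tcp();print(p0.round(1),s["force"].round(1),s["joint_positions"].round(2),np.degrees(s["tcp_rot"]).round(2))
p=coast(lo=60)
# swing: blade centre target before stand, yaw 58.8
d=np.array([.518,.855])
for S,y in (((560,60,100),20),((555,150,100),35),((520,260,90),50)): print(chk(S,y,-1.2))
S=(np.r_[537,387]-110*d).tolist()+[90];print(S,chk(S,58.8,-1.2));q,R=tool_for(S,58.8,-1.2);plan(q,R,20)
E
```

```text
[497.3   0.9 150.2] [ 0.5  0.1 -2.5] [-0.01 -0.23 -0.98  0.28  0.02 -0.04] [-179.98   31.2  -178.26]
scene coaster 0.41 [ 694.3 -296.6] 55.1
 slope x,y, z: [ 1.7000e-02 -1.9000e-02  7.9245e+01]
(array([-0.07, -0.19, -0.96,  0.3 ,  0.21]), np.float64(0.0), np.float64(0.0))
(array([ 0.03, -0.13, -0.91,  0.33,  0.29]), np.float64(0.0), np.float64(0.0))
(array([ 0.2 , -0.08, -0.89,  0.32,  0.33]), np.float64(0.0), np.float64(0.0))
[480.02, 292.95, 90] (array([ 0.24, -0.09, -0.89,  0.37,  0.37]), np.float64(0.0), np.float64(0.0))
n 12 total d [ 46.7 234.5 -11.1] rv [-0.5158 -0.0012 -0.8522] | per-row rot [-0.043  -0.0001 -0.071 ]
[[3.9, 19.5, -0.9], [2.5, 19.8, -0.1], [1.1, 19.9, 0.8], [-0.3, 19.9, 1.6], [-1.7, 19.7, 2.5], [-3.1, 19.4, 3.3], [-4.5, 19.0, 4.1], [-5.8, 18.4, 5.0], [-7.1, 17.7, 5.7], [-8.3, 16.9, 6.5], [-9.5, 16.0, 7.2], [-10.6, 15.0, 7.9]]
```

Request:
send_rows(targets=[{"delta_pos":[1,5,0],"rotation":[-0.011,0,-0.018]},{"delta_pos":[2,10,-0.5],"rotation":[-0.0215,0,-0.0355]},{"delta_pos":[1.5,10,0],"rotation":[-0.0215,0,-0.0355]},{"delta_pos":[1,10,0],"rotation":[-0.0215,0,-0.0355]},{"delta_pos":[0.5,10,0],"rotation":[-0.0215,0,-0.0355]},{"delta_pos":[0.5,10,0.5],"rotation":[-0.0215,0,-0.0355]},{"delta_pos":[0,10,0.5],"rotation":[-0.0215,0,-0.0355]},{"delta_pos":[-0.5,10,1],"rotation":[-0.0215,0,-0.0355]},{"delta_pos":[-0.5,10,1],"rotation":[-0.0215,0,-0.0355]},{"delta_pos":[-1,10,1.5],"rotation":[-0.0215,0,-0.0355]},{"delta_pos":[-1.5,10,1.5],"rotation":[-0.0215,0,-0.0355]},{"delta_pos":[-1.5,10,1.5],"rotation":[-0.0215,0,-0.0355]}])

```text
time: 24.8
eef_pos: [470.5, 114.7, 142.7]
tcp_rot: [3.141, 0.543, -2.631]
force: [0.7, 0.6, -2.4]
grip_width: 12.7
grasp_force: 88.0
```

Request:
send_rows(targets=[{"delta_pos":[-2,9.5,2],"rotation":[-0.0215,0,-0.0355]},{"delta_pos":[-2.5,9.5,2],"rotation":[-0.0215,0,-0.0355]},{"delta_pos":[-2.5,9.5,2.5],"rotation":[-0.0215,0,-0.0355]},{"delta_pos":[-3,9,2.5],"rotation":[-0.0215,0,-0.0355]},{"delta_pos":[-3,9,2.5],"rotation":[-0.0215,0,-0.0355]},{"delta_pos":[-3.5,9,3],"rotation":[-0.0215,0,-0.0355]},{"delta_pos":[-4,8.5,3],"rotation":[-0.0215,0,-0.0355]},{"delta_pos":[-4,8.5,3],"rotation":[-0.0215,0,-0.0355]},{"delta_pos":[-4.5,8,3.5],"rotation":[-0.0215,0,-0.0355]},{"delta_pos":[-2,4,2],"rotation":[-0.0215,0,-0.0355]},{"delta_pos":[0,0,0],"rotation":[-0.0215,0,-0.0355]},{"delta_pos":[0,0,0],"rotation":[0,0,0]}])

```text
time: 26.0
eef_pos: [448.5, 205.4, 136.6]
tcp_rot: [3.141, 0.544, -2.177]
force: [0.3, -0.0, -1.4]
grip_width: 12.7
grasp_force: 88.0
```

```bash
python3 - <<'E'
from kin import *
s,p0,R0=tcp();print(p0.round(1),s["force"].round(1),s["joint_positions"].round(2),np.degrees(s["tcp_rot"]).round(2))
a=coast(lo=60);coast("top",lo=60)
d=np.array([.518,.855])
B=R0*flean(0,np.radians(30)).inv();print("blade centre",(p0-B.apply([-68.1,0,46.1])).round(1),B.as_euler("zyx",degrees=True).round(2))
for n,p in (("scene",a),):
    w=cloud(p).reshape(-1,3);x,y,z=w.T
    m=(abs(x-538)<90)&(abs(y-387)<90)&(z>26)&(z<42);print(n,cv2.minAreaRect(w[m][:,:2].astype(np.float32)))
cv2.imwrite("pics/s7.png",cv2.resize(a["pixels"][200:320,380:510],(650,600),interpolation=cv2.INTER_CUBIC))
E
```

```text
[448.5 205.4 136.6] [ 0.3 -0.  -1.4] [ 0.18 -0.11 -0.9   0.38  0.37 -0.71] [ 179.94   31.15 -124.71]
scene coaster 0.81 [501.1 279.3] 48.3
 slope x,y, z: [9.00000e-03 1.80000e-02 1.01671e+02]
top coaster 0.79 [497.4 277.5] 46.4
 slope x,y, z: [6.00000e-03 1.70000e-02 1.01177e+02]
blade centre [487.8 262.2  91.9] [55.33 -0.61  0.98]
scene ((538.7595825195312, 387.9419250488281), (119.46174621582031, 87.29412841796875), 57.713191986083984)
```

View pics/s7.png

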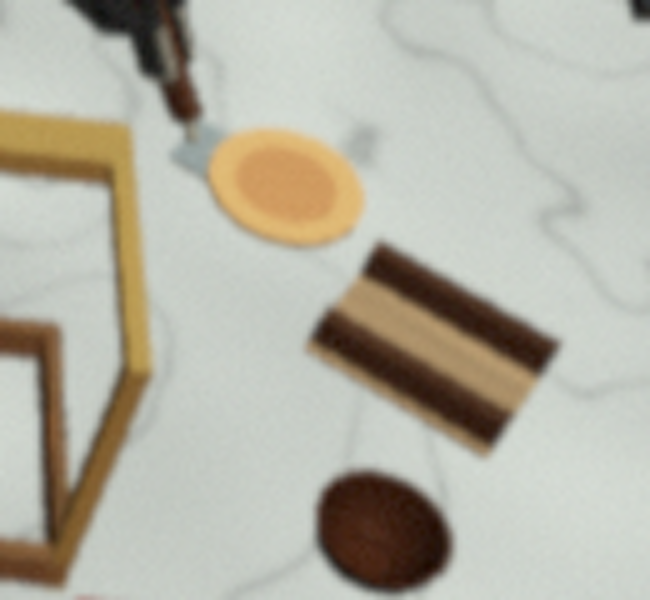

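```bash
cat >> kin.py <<'E'
SD=np.array([537,387.4]);SY=58.4;sd=np.array([np.cos(np.radians(SY)),np.sin(np.radians(SY))])
def blade():
    s,p0,R0=tcp();B=R0*flean(0,np.radians(30)).inv();return p0-B.apply([-68.1,0,46.1]),B.as_euler("ZYX",degrees=True)
E
python3 - <<'E'
from kin import *
print(blade())
S=np.r_[SD-20.3*sd,72];print(chk(S,SY,-.5));q,R=tool_for(S,SY,-.5);plan(q,R,10)
E
```

```text
(array([487.25036157, 261.91712983,  91.72052524]), array([55.23312109, -1.14779772,  0.05534651]))
(array([ 0.4 ,  0.06, -0.79,  0.27,  0.3 ]), np.float64(0.0), np.float64(0.0))
n 12 total d [-85.9  25.8  74.1] rv [-0.0275  0.0113 -0.0479] | per-row rot [-0.0023  0.0009 -0.004 ]
[[-7.2, 2.2, 6.2], [-7.2, 2.1, 6.2], [-7.2, 2.1, 6.2], [-7.2, 2.0, 6.2], [-7.2, 2.0, 6.2], [-7.2, 1.9, 6.2], [-7.2, 1.9, 6.2], [-7.3, 1.9, 6.2], [-7.3, 1.8, 6.2], [-7.3, 1.8, 6.2], [-7.3, 1.7, 6.1], [-7.3, 1.7, 6.1]]
```

Request:
send_rows(targets=[{"delta_pos":[-4,1,3.5],"rotation":[-0.002,0.001,-0.004]},{"delta_pos":[-8,2.2,7],"rotation":[-0.002,0.001,-0.004]},{"delta_pos":[-8,2.2,7],"rotation":[-0.002,0.001,-0.004]},{"delta_pos":[-8,2.2,7],"rotation":[-0.002,0.001,-0.004]},{"delta_pos":[-8,2.2,7],"rotation":[-0.002,0.001,-0.004]},{"delta_pos":[-8,2.2,7],"rotation":[-0.002,0.001,-0.004]},{"delta_pos":[-8,2,7],"rotation":[-0.002,0.001,-0.004]},{"delta_pos":[-8,2,7],"rotation":[-0.002,0.001,-0.004]},{"delta_pos":[-8,2,7],"rotation":[-0.002,0.001,-0.004]},{"delta_pos":[-8,2,6.5],"rotation":[-0.003,0.001,-0.004]},{"delta_pos":[-6,2,5],"rotation":[-0.003,0.001,-0.004]},{"delta_pos":[-3,2,2.5],"rotation":[-0.003,0.001,-0.004]}])

```text
time: 27.4
eef_pos: [489.2, 311.5, 116.9]
tcp_rot: [-3.141, 0.532, -2.121]
force: [-0.0, -1.0, -1.9]
grip_width: 12.5
grasp_force: 88.0
```

Request:
send_rows(targets=[{"delta_pos":[0,0,0],"rotation":[0,0,0]},{"delta_pos":[0,0,0],"rotation":[0,0,0]}])

```text
time: 27.6
eef_pos: [488.7, 310.5, 116.8]
tcp_rot: [-3.141, 0.531, -2.122]
force: [-0.8, 0.4, -2.1]
grip_width: 12.6
grasp_force: 88.1
```

```bash
python3 - <<'E'
from kin import *
print(blade());a=coast(lo=50);coast("top",lo=50)
S=np.r_[SD-20.3*sd,45];q,R=tool_for(S,SY,0);plan(q,R,10)
S=np.r_[SD-20.3*sd,15];q,R=tool_for(S,SY,0);plan(q,R,10)
p,T=wrist();w=cloud(p,T).reshape(-1,3);x,y,z=w.T
m=(abs(x-538)<90)&(abs(y-387)<90)&(z>26)&(z<38);print("wrist rails",m.sum(),cv2.minAreaRect(w[m][:,:2].astype(np.float32)) if m.sum()>9 else "")
cv2.imwrite("pics/w8.png",p["pixels"])
E
```

```text
(array([524.54548753, 368.8193459 ,  71.26329865]), array([ 5.83988884e+01, -4.36772056e-01, -1.80326209e-02]))
scene coaster 0.62 [536.7 385.8] 48.6
 slope x,y, z: [9.0000e-03 7.0000e-03 8.0719e+01]
top coaster 0.77 [534.5 385.8] 48.1
 slope x,y, z: [ 0.000e+00 -9.000e-03  8.034e+01]
n 3 total d [11.1 -0.6 23.6] rv [-0.0007  0.0081 -0.0001] | per-row rot [-0.0002  0.0027 -0.    ]
[[3.7, -0.2, 7.9], [3.7, -0.2, 7.9], [3.7, -0.2, 7.9]]
n 6 total d [26.3 -0.6 49.5] rv [-0.0007  0.0081 -0.0001] | per-row rot [-0.0001  0.0014 -0.    ]
[[4.4, -0.1, 8.2], [4.4, -0.1, 8.3], [4.4, -0.1, 8.3], [4.4, -0.1, 8.3], [4.3, -0.1, 8.3], [4.3, -0.1, 8.3]]
wrist rails 1911 ((529.5719604492188, 380.4598693847656), (97.54850769042969, 82.19052124023438), 58.14833450317383)
```

View pics/w8.png

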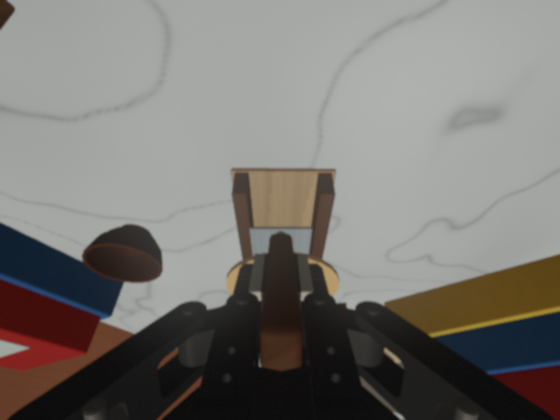

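Request:
send_rows(targets=[{"delta_pos":[2,0.5,5],"rotation":[0,0.002,0]},{"delta_pos":[2.5,0.5,6.5],"rotation":[0,0.002,0]},{"delta_pos":[3,0,6.5],"rotation":[0,0.002,0]},{"delta_pos":[3,0,6],"rotation":[0,0.002,0]},{"delta_pos":[2.5,0,5],"rotation":[0,0,0]},{"delta_pos":[2.5,0,4],"rotation":[0,0,0]},{"delta_pos":[2,0,3.5],"rotation":[0,0,0]},{"delta_pos":[0,0,0],"rotation":[0,0,0]}])

```text
time: 28.65
eef_pos: [489.4, 313.8, 76.0]
tcp_rot: [3.142, 0.523, -2.122]
force: [0.4, -0.2, -2.4]
grip_width: 12.9
grasp_force: 88.1
```

```bash
python3 - <<'E'
from kin import *
print(blade(),manip.state()["force"].round(1));a=coast(lo=20);coast("top",lo=20)
S=np.r_[SD-20.3*sd,15];q,R=tool_for(S,SY,0);plan(q,R,10)
E
```

```text
(array([525.09018437, 371.83068717,  29.85218971]), array([5.84062920e+01, 3.19384874e-02, 3.28074168e-03])) [ 0.4 -0.2 -2.4]
scene coaster 0.94 [538.1 388.3] 46.9
 slope x,y, z: [1.1000e-02 3.0000e-03 3.9082e+01]
top coaster 0.61 [535.9 389.6] 47.7
 slope x,y, z: [ 6.0000e-03 -7.0000e-03  3.9234e+01]
n 2 total d [ 9.1 -1.6 13.1] rv [-0.0006  0.0005  0.0004] | per-row rot [-0.0003  0.0002  0.0002]
[[4.5, -0.8, 6.5], [4.5, -0.8, 6.5]]
```

Request:
send_rows(targets=[{"delta_pos":[1.5,0,2.6],"rotation":[0,0,0]},{"delta_pos":[1.5,0,2.6],"rotation":[0,0,0]},{"delta_pos":[1.5,0,2.6],"rotation":[0,0,0]},{"delta_pos":[1.5,0,2.6],"rotation":[0,0,0]},{"delta_pos":[1,0,1.7],"rotation":[0,0,0]},{"delta_pos":[0,0,0],"rotation":[0,0,0]},{"delta_pos":[0,0,0],"rotation":[0,0,0]}])

```text
time: 29.55
eef_pos: [489.8, 313.9, 62.6]
tcp_rot: [-3.141, 0.524, -2.122]
force: [0.3, -0.1, -0.8]
grip_width: 12.8
grasp_force: 88.1
```

```bash
python3 - <<'E'
from kin import *
print(blade(),manip.state()["force"].round(1),manip.state()["moment"].round(2));a=coast(lo=20);coast("top",lo=20)
q,R=tool_for(np.r_[(blade()[0]-[*(125*sd),0])[:2],blade()[0][2]],SY,0);print(chk(np.r_[(blade()[0]-[*(125*sd),0])[:2],blade()[0][2]],SY));plan(q,R,12)
E
```

```text
(array([525.46333481, 371.94133701,  16.51721199]), array([ 5.84012455e+01, -1.61622791e-03, -2.34669971e-02])) [ 0.3 -0.1 -0.8] [-0.55  0.34 -0.01]
scene coaster 0.74 [540.2 392.7] 49.7
 slope x,y, z: [ 2.0000e-03 -1.0000e-03  3.8747e+01]
top coaster 0.91 [535.7 389.4] 48.8
 slope x,y, z: [-7.0000e-03 -9.0000e-03  3.8515e+01]
(array([ 0.2 , -0.01, -1.01,  0.19,  0.38]), np.float64(0.0), np.float64(0.0))
n 11 total d [108.2  -0.  -62.5] rv [-0.0005  0.0003  0.0004] | per-row rot [-0.  0.  0.]
[[9.8, -0.0, -5.7], [9.8, -0.0, -5.7], [9.8, -0.0, -5.7], [9.8, -0.0, -5.7], [9.8, -0.0, -5.7], [9.8, -0.0, -5.7], [9.8, -0.0, -5.7], [9.8, -0.0, -5.7], [9.8, -0.0, -5.7], [9.8, -0.0, -5.7], [9.8, -0.0, -5.7]]
```

Request:
send_rows(targets=[{"delta_pos":[5,0,-2.9],"rotation":[0,0,0]},{"delta_pos":[9.5,0,-5.5],"rotation":[0,0,0]},{"delta_pos":[9.5,0,-5.5],"rotation":[0,0,0]},{"delta_pos":[9.5,0,-5.5],"rotation":[0,0,0]},{"delta_pos":[9.5,0,-5.5],"rotation":[0,0,0]},{"delta_pos":[9.5,0,-5.5],"rotation":[0,0,0]},{"delta_pos":[9.5,0,-5.5],"rotation":[0,0,0]},{"delta_pos":[9.5,0,-5.5],"rotation":[0,0,0]},{"delta_pos":[9.5,0,-5.5],"rotation":[0,0,0]},{"delta_pos":[9.5,0,-5.5],"rotation":[0,0,0]},{"delta_pos":[0,0,0],"rotation":[0,0,0]}])

```text
time: 30.85
eef_pos: [433.9, 223.7, 62.4]
tcp_rot: [3.141, 0.523, -2.124]
force: [0.2, -1.2, -1.3]
grip_width: 12.9
grasp_force: 88.1
```

```bash
python3 - <<'E'
from kin import *
print(blade(),manip.state()["force"].round(1));a=coast(lo=20);coast("top",lo=20)
w=cloud(a).reshape(-1,3);x,y,z=w.T
b=blade()[0];S=np.r_[b[:2]-10*sd,110];print(S,chk(S,SY));q,R=tool_for(S,SY,0);plan(q,R,25)
for S,y in (((480,200,115),20),((560,-40,115),0),((560,-230,115),-35)): print(chk(S,y))
E
```

```text
(array([469.59957051, 281.58884692,  16.21771088]), array([5.83250480e+01, 5.46591072e-02, 2.23432796e-02])) [ 0.2 -1.2 -1.3]
scene coaster 0.74 [537.  386.8] 49.8
 slope x,y, z: [7.000e-03 1.300e-02 3.882e+01]
top coaster 0.84 [534.7 387.1] 46.8
 slope x,y, z: [-1.0000e-03 -4.0000e-03  3.8285e+01]
[466.04805728 274.66991489 110.        ] (array([ 0.22, -0.15, -0.87,  0.47,  0.37]), np.float64(0.0), np.float64(0.0))
n 4 total d [-37.9  -0.1 -85.5] rv [-0.0008  0.0009  0.0007] | per-row rot [-0.0002  0.0002  0.0002]
[[-9.5, -0.0, -21.4], [-9.5, -0.0, -21.4], [-9.5, -0.0, -21.4], [-9.5, -0.0, -21.4]]
(array([ 0.43, -0.34, -1.  ,  0.38, -0.04]), np.float64(0.0), np.float64(0.0))
(array([-0.12, -0.24, -0.94,  0.35,  0.06]), np.float64(0.0), np.float64(0.0))
(array([-0.26, -0.12, -0.85,  0.35, -0.18]), np.float64(0.0), np.float64(0.0))
```

Request:
send_rows(targets=[{"delta_pos":[-9.5,0,-21.5],"rotation":[0,0,0]},{"delta_pos":[-9.5,0,-21.5],"rotation":[0,0,0]},{"delta_pos":[-9.5,0,-21.5],"rotation":[0,0,0]},{"delta_pos":[-9.5,0,-21.5],"rotation":[0,0,0]},{"delta_pos":[0,0,0],"rotation":[0,0,0]}])

```text
time: 31.55
eef_pos: [432.3, 217.2, 160.1]
tcp_rot: [-3.136, 0.528, -2.119]
force: [-0.2, 0.9, -0.6]
grip_width: 12.9
grasp_force: 88.3
```

```bash
python3 - <<'E'
from kin import *
print(chk((520,150,112),30));q,R=tool_for((556,-30,112),3);plan(q,R,24,.1)
E
```

```text
(array([ 0.1 , -0.25, -0.95,  0.38,  0.2 ]), np.float64(0.0), np.float64(0.0))
n 11 total d [ 160.8 -178.7  -90.6] rv [0.482  0.0068 0.839 ] | per-row rot [0.0438 0.0006 0.0763]
[[14.6, -16.2, -8.2], [13.3, -17.7, -7.5], [11.9, -18.9, -6.7], [10.5, -20.1, -5.8], [8.9, -21.0, -4.9], [7.3, -21.8, -4.0], [5.6, -22.5, -3.0], [3.8, -23.0, -2.0], [2.1, -23.2, -1.0], [0.3, -23.4, 0.1], [-1.5, -23.3, 1.1]]
```

Request:
send_rows(targets=[{"delta_pos":[14.5,-16,-8],"rotation":[0.044,0.001,0.076]},{"delta_pos":[13.5,-17.5,-7.5],"rotation":[0.044,0.001,0.076]},{"delta_pos":[12,-19,-6.5],"rotation":[0.044,0.001,0.076]},{"delta_pos":[10.5,-20,-6],"rotation":[0.044,0.001,0.076]},{"delta_pos":[9,-21,-5],"rotation":[0.044,0.001,0.076]},{"delta_pos":[7.5,-22,-4],"rotation":[0.044,0.001,0.076]},{"delta_pos":[5.5,-22.5,-3],"rotation":[0.044,0,0.076]},{"delta_pos":[4,-23,-2],"rotation":[0.044,0,0.076]},{"delta_pos":[2,-23,-1],"rotation":[0.044,0,0.076]},{"delta_pos":[0.5,-23.5,0],"rotation":[0.044,0,0.076]},{"delta_pos":[-1.5,-23.5,1],"rotation":[0.044,0,0.076]},{"delta_pos":[0,0,0],"rotation":[0,0,0]}])

```text
time: 32.75
eef_pos: [484.7, -35.6, 153.8]
tcp_rot: [-3.136, 0.519, -3.087]
force: [-0.4, 0.0, -0.8]
grip_width: 12.8
grasp_force: 88.2
```

```bash
python3 - <<'E'
from kin import *
print(blade());q,R=tool_for((518,-354,105),-51.6);plan(q,R,28,.1)
E
```

```text
(array([552.50679996, -32.39318753, 107.46420904]), array([ 2.94409595,  0.23966334, -0.30258508]))
n 10 total d [  21.7 -264.2   -7.6] rv [ 0.47   -0.0013  0.8279] | per-row rot [ 0.047  -0.0001  0.0828]
[[2.2, -26.4, -0.8], [-0.0, -26.5, 0.5], [-2.2, -26.4, 1.7], [-4.4, -26.0, 3.0], [-6.5, -25.4, 4.2], [-8.6, -24.5, 5.3], [-10.6, -23.4, 6.5], [-12.5, -22.2, 7.5], [-14.2, -20.7, 8.6], [-15.9, -19.0, 9.5]]
```

Request:
send_rows(targets=[{"delta_pos":[2,-26.5,-1],"rotation":[0.047,0,0.083]},{"delta_pos":[0,-26.5,0.5],"rotation":[0.047,0,0.083]},{"delta_pos":[-2,-26.5,1.5],"rotation":[0.047,0,0.083]},{"delta_pos":[-4.5,-26,3],"rotation":[0.047,0,0.083]},{"delta_pos":[-6.5,-25.5,4],"rotation":[0.047,0,0.083]},{"delta_pos":[-8.5,-24.5,5.5],"rotation":[0.047,0,0.083]},{"delta_pos":[-10.5,-23.5,6.5],"rotation":[0.047,0,0.083]},{"delta_pos":[-12.5,-22,7.5],"rotation":[0.047,0,0.083]},{"delta_pos":[-14,-20.5,8.5],"rotation":[0.047,0,0.083]},{"delta_pos":[-16,-19,9.5],"rotation":[0.047,0,0.083]},{"delta_pos":[0,0,0],"rotation":[0,0,0]},{"delta_pos":[0,0,0],"rotation":[0,0,0]}])

```text
time: 33.95
eef_pos: [475.5, -298.8, 150.8]
tcp_rot: [3.141, 0.52, 2.243]
force: [0.2, -0.4, -0.7]
grip_width: 13.3
grasp_force: 88.4
```

```bash
python3 - <<'E'
from kin import *
print(blade());q,R=tool_for((518,-354,4),-51.6);plan(q,R,22,.1)
E
```

```text
(array([ 517.86599063, -351.91790712,  104.4582905 ]), array([-5.14424787e+01,  2.15754425e-01,  4.81272204e-02]))
n 5 total d [48.7 -1.1 88.2] rv [ 0.0021 -0.0038  0.002 ] | per-row rot [ 0.0004 -0.0008  0.0004]
[[9.7, -0.2, 17.6], [9.8, -0.2, 17.6], [9.8, -0.2, 17.6], [9.8, -0.2, 17.6], [9.8, -0.2, 17.6]]
```

Request:
send_rows(targets=[{"delta_pos":[10,0,18],"rotation":[0,-0.001,0]},{"delta_pos":[10,0,18],"rotation":[0,-0.001,0]},{"delta_pos":[10,0,18],"rotation":[0,-0.001,0]},{"delta_pos":[10,0,17.5],"rotation":[0,-0.001,0]},{"delta_pos":[6,0,11],"rotation":[0,0,0]},{"delta_pos":[2,0,4],"rotation":[0,0,0]},{"delta_pos":[0,0,0],"rotation":[0,0,0]}])

```text
time: 34.65
eef_pos: [476.1, -300.0, 52.2]
tcp_rot: [3.141, 0.524, 2.243]
force: [-0.8, 0.1, -0.5]
grip_width: 13.0
grasp_force: 88.3
```

Request:
send_rows(targets=[{"delta_pos":[0.7,0,1.3],"rotation":[0,0,0]},{"delta_pos":[0.5,0,0.9],"rotation":[0,0,0]},{"delta_pos":[0,0,0],"rotation":[0,0,0]},{"delta_pos":[0,0,0],"rotation":[0,0,0]}])

```text
time: 35.05
eef_pos: [477.1, -301.3, 51.1]
tcp_rot: [3.14, 0.527, 2.24]
force: [0.3, 0.0, -0.3]
grip_width: 12.7
grasp_force: 88.3
```

```bash
python3 - <<'E'
from kin import *
print(blade(),manip.state()["force"],manip.state()["moment"])
E
```

```text
(array([ 519.51559455, -354.76553918,    5.22499939]), array([-51.59033307,  -0.18488705,   0.08040455])) [ 0.34005213  0.0174351  -0.28408862] [ 0.50848479  0.45196949 -0.02341523]
```

Request:
send_rows(targets=[{"delta_pos":[0.7,0,1.3],"rotation":[0,-0.003,0]},{"delta_pos":[0.7,0,1.3],"rotation":[0,0,0]},{"delta_pos":[0.5,0,0.9],"rotation":[0,0,0]},{"delta_pos":[0,0,0],"rotation":[0,0,0]},{"delta_pos":[0,0,0],"rotation":[0,0,0]}])

```text
time: 35.55
eef_pos: [476.7, -301.3, 46.5]
tcp_rot: [3.141, 0.529, 2.241]
force: [0.2, 0.3, -1.9]
grip_width: 12.8
grasp_force: 88.3
```

Request:
send_rows(targets=[{"delta_pos":[0.3,0,0.6],"rotation":[0,0,0]},{"delta_pos":[0,0,0],"rotation":[0,0,0]},{"delta_pos":[0,0,0],"rotation":[0,0,0]}])

```text
time: 35.85
eef_pos: [476.8, -301.3, 45.9]
tcp_rot: [3.14, 0.529, 2.241]
force: [-0.1, -0.6, -0.3]
grip_width: 13.1
grasp_force: 88.3
```

Request:
send_rows(targets=[{"delta_pos":[0.1,0,0.3],"rotation":[0,0.004,0]},{"delta_pos":[0,0,0],"rotation":[0,0,0]}])

```text
time: 36.05
eef_pos: [477.2, -301.5, 45.9]
tcp_rot: [3.14, 0.525, 2.24]
force: [0.2, -0.2, -0.8]
grip_width: 12.9
grasp_force: 88.6
```

Request:
send_rows(targets=[{"delta_pos":[0,0,0],"rotation":[0,0,0]},{"delta_pos":[0,0,0],"rotation":[0,0,0]},{"delta_pos":[0,0,0],"rotation":[0,0,0]},{"delta_pos":[0,0,0],"rotation":[0,0,0]},{"delta_pos":[0,0,0],"rotation":[0,0,0]},{"delta_pos":[0,0,0],"rotation":[0,0,0]},{"delta_pos":[0,0,-10],"rotation":[0,0,0]},{"delta_pos":[0,0,-25],"rotation":[0,0,0]},{"delta_pos":[0,0,-35],"rotation":[0,0,0]},{"delta_pos":[-15,0,-35],"rotation":[0,0,0]},{"delta_pos":[0,0,0],"rotation":[0,0,0]}], fingers=0)

```text
time: 37.15
eef_pos: [455.0, -271.1, 150.4]
tcp_rot: [3.136, 0.533, 2.239]
force: [0.9, -0.5, 0.9]
grip_width: 85.4
grasp_force: 0.0
```

```bash
python3 - <<'E'
from kin import *
a=coast(lo=20);t=coast("top",lo=20)
cv2.imwrite("pics/s9.png",cv2.resize(a["pixels"][150:330,200:510],(800,465),interpolation=cv2.INTER_CUBIC))
for p in (a,t):
    w=cloud(p)
    for n in ("spatula","mug","dicebowl"):
        for o in manip.outline_of(p,n)[:3]:
            b=w[o["pixels"]];b=b[np.isfinite(b).all(1)];print(n,round(o["conf"],2),np.median(b,0).round())
E
```

```text
scene coaster 0.88 [539.5 389. ] 48.4
 slope x,y, z: [-2.0000e-03 -2.0000e-03  3.8945e+01]
top coaster 0.67 [532.4 388.8] 46.8
 slope x,y, z: [ 4.0000e-03 -1.0000e-02  3.8677e+01]
spatula 0.93 [ 307. -373.    3.]
spatula 0.83 [ 294. -163.    4.]
spatula 0.82 [ 377. -720.    2.]
mug 0.8 [ 701. -305.   50.]
dicebowl 0.96 [681. 340.  24.]
spatula 0.91 [ 316. -383.    3.]
spatula 0.65 [ 511. -343.    3.]
spatula 0.65 [ 364. -725.    2.]
mug 0.74 [ 706. -310.   15.]
mug 0.74 [ 567. -137.   40.]
dicebowl 0.54 [693. 340.  19.]
```

View pics/s9.png

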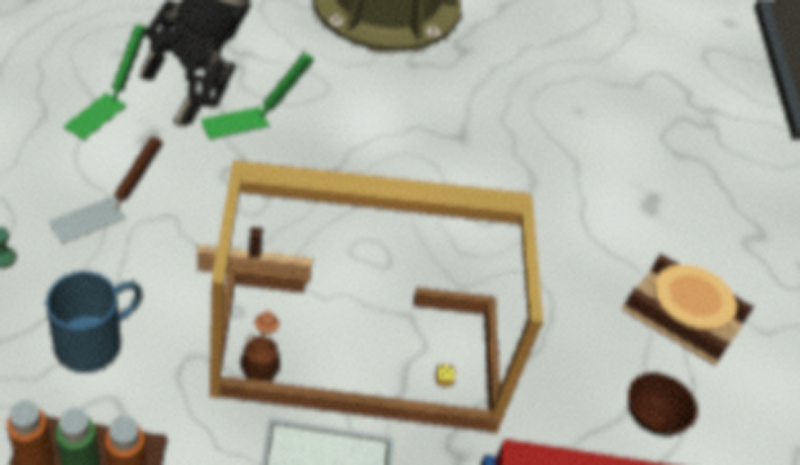

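The closing picture shows everything as asked:
- The gate is open, at (255,260).
- The coaster lies on the middle of the stand, at (697,297).
- The spatula lies flat where it was found, at (100,200).
- The owl, die, token, pawn, mug and bowl are unmoved.

```bash
python3 -c "
from station import manip
print(manip.job_done())"
```

```text
the job is handed in; nothing more can be done
None
```

The job is handed in at about 37 s of the 72 s: the gate is fully open, the coaster lies flat on the middle of the stand, the spatula is back where it was, and the other items look unmoved in the last picture.

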